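Set out a turned candlestick for glue-up

TASK

Set out the turned candlestick's parts for gluing, one after another in this order: the wide flat foot in the middle of the round cork mat; the ring-shaped collar lying flat and centred on top of the foot; the slender stem upright in the middle of the square cork mat; the round-bellied knop standing on the bench midway between the two mats; and last the hollow cup, mouth up, in the middle of the top of the plywood riser block. Leave the wax tin and the big hex nut where they lie, and let go of everything.

Things in the scene. Friction and masses are not known exactly. Their poses are not given: they have to be found in the camera images.
- foot_mid (a point): Candlestick foot: solid pale wooden disc, 60 mm diameter, 22 mm high; the lower 15 mm is straight sided at 60 mm, then it steps in to a flat top 50 mm across. Lies flat, right way up, on the bench. This point is its centre, 11 mm above its underside. Its axis is the z axis; standing at the start; being round, its yaw means nothing.
- collar_mid (a point): Collar: cream-coloured bone ring, 42 mm outside diameter, 18 mm hole, 16 mm high, lying flat on the bench. Either face may be up. This point is its centre, 8 mm above its underside. Its axis is the z axis; standing at the start; being round, its yaw means nothing.
- stem_mid (a point): Stem: slender pale wooden turning standing upright, 72 mm high; both ends 32 mm in diameter (11 mm high), narrowing to 22 mm beyond them; the middle (26 to 46 mm up) is a straight 28 mm cylinder to grip. Alike at both ends. This point is its centre, 36 mm above its underside. Its axis is the z axis; standing at the start; being round, its yaw means nothing.
- knop_mid (a point): Knop: solid pale wooden bulb standing upright, 40 mm high, 44 mm in diameter over its straight middle (11 to 29 mm up), tapering to flat ends 28 mm across; alike at both ends. This point is its centre, 20 mm above its underside. Its axis is the z axis; standing at the start; being round, its yaw means nothing.
- cup_mid (a point): Cup: pale wooden candle cup, 40 mm high, open at the top, 44 mm in outside diameter from 10 mm up to the rim, foot 32 mm across, wall 5 mm. Stands mouth up. This point is its centre, 20 mm above its underside. Its axis is the z axis; standing at the start; being round, its yaw means nothing.
- mat_round: Round cork mat, 100 mm diameter, 4 mm thick, fixed to the bench. Origin at its centre on the bench (z = 0). The two mats' centres are 300 mm apart, one to the robot's left and one to its right; either mat may be on either side. Its y axis lies along the line to the square mat (pointing to or away from it), z up.
- mat_square: Square cork mat, 100 x 100 mm, 4 mm thick, fixed to the bench. Origin at its centre on the bench (z = 0), x and y along its edges, z up.
- riser: Riser: plywood block 60 x 60 mm, 30 mm high, fixed to the bench. Origin at the centre of its underside (z = 0), x and y along its edges, z up.
- tin_mid (a point): Wax tin, not to be moved: flat round bare-metal tin with a lid, 59 mm diameter, 32 mm high, loose. This point is its centre, 16 mm above its underside.
- nut_mid (a point): Large rusty hexagon nut, not to be moved: 46 mm across flats, 22 mm high, loose, lying flat. This point is its centre, 11 mm above its underside.

How it is judged:
On the way, in this order (a step that is already met when the one before it is completed fails the run):
1. the foot is set down in the middle of the round mat (horizontal distance between foot_mid and mat_round below 0.013 m and height (world z) of foot_mid between 0.011 and 0.019 m and angle between foot_mid's own z axis and vertical below 0.12 rad and contact force between the fingers and foot below 0.1 N), for 0.2 s.
2. the collar lies centred on top of the foot (horizontal distance between collar_mid and foot_mid below 0.01 m and z of collar_mid in the frame of foot_mid between 0.015 and 0.023 m and (angle between collar_mid's own z axis and vertical below 0.12 rad or angle between collar_mid's own z axis and vertical above 3.02 rad) and contact force between the fingers and collar below 0.1 N), for 0.2 s.
3. the stem stands in the middle of the square mat (horizontal distance between stem_mid and mat_square below 0.013 m and height (world z) of stem_mid between 0.036 and 0.044 m and (angle between stem_mid's own z axis and vertical below 0.12 rad or angle between stem_mid's own z axis and vertical above 3.02 rad) and contact force between the fingers and stem below 0.1 N), for 0.2 s.
4. the knop stands midway between the two mats (x of knop_mid in the frame of mat_round between -0.015 and 0.015 m and horizontal distance between knop_mid and mat_round between 0.135 and 0.165 m and horizontal distance between knop_mid and mat_square below 0.167 m and height (world z) of knop_mid between 0.016 and 0.024 m and (angle between knop_mid's own z axis and vertical below 0.12 rad or angle between knop_mid's own z axis and vertical above 3.02 rad) and contact force between the fingers and knop below 0.1 N), for 0.2 s.
5. the cup stands mouth up in the middle of the riser (horizontal distance between cup_mid and riser below 0.013 m and height (world z) of cup_mid between 0.046 and 0.054 m and angle between cup_mid's own z axis and vertical below 0.12 rad and contact force between the fingers and cup below 0.1 N), for 0.2 s.
At the end, for the whole second after the job is handed in: Foot, stem and cup upright within 13 mm of the middle of round mat, square mat and riser; collar flat on the foot within 10 mm of its axis; knop upright within 15 mm (along and across the line) of midway between the mats; heights within 4 mm, tilts under 7 degrees, all released, at rest (all of step 1 and all of step 2 and all of step 3 and all of step 4 and all of step 5 and linear speed of each of foot, collar, stem, knop, cup below 0.02 m/s); the robot touches nothing.
It fails at once if the wax tin is moved more than 15 mm (distance of tin_mid from where it was at the start of the episode above 0.015 m).
It fails at once if the hex nut is moved more than 15 mm (distance of nut_mid from where it was at the start of the episode above 0.015 m).
It also fails if it takes over 128 s, if anything falls off the work surface, if the arm or the gripper's body presses on something with over 40 N, if the wrist force passes 120 N, or if a joint passes its speed limit or range.

ROBOT

A 7-joint arm with a two-finger parallel gripper is mounted at the origin on the work surface. World frame = base frame: x ahead of the robot, y to its left, z up, the work surface at z = 0. Lengths are in m, angles in rad, forces in N, time in s.
With the tool pointing down it reaches from about 0.4 to 0.85 m from the base axis. Payload 4.5 kg.
Tool frame: the origin (TCP) lies between the finger pads; the fingertips stand 25 mm ahead of it and the grasp point (between the pads) lies 6 mm ahead of it (r.tips_ahead is the distance from the TCP to the fingertips, in m); z points along the fingers, y is the direction in which the jaws open and shut (so a half turn about z gives the same grasp; the last joint's range is limited). The gripper opens to 88 mm and grips with 3 to 60 N. Pads are 18 mm wide; open, the fingers measure 123 mm over their backs; the gripper's body (75 mm by 187 mm) begins 45 mm behind the grasp point.
Start: joints at [1.308, 0.689, -0.195, 1.565, 0.157, 0.902, -0.215], TCP at [0.183, -0.598, 0.228] pointing down, gripper open.
Joint ranges: [-3.01, 3.01], [-0.46, 2.08], [-1.47, 1.51], [0.13, 2.56], [-1, 4.14], [0.04, 2.09], [-2.66, 2.66]. Speed limits (rad/s): [2.57, 2.57, 3.14, 3.14, 3.14, 3.14, 3.14].

INTERFACE

Orientations are given as a unit quaternion [x, y, z, w].
In Python, from plant import r, imaging gives the robot as it stands.
- The arm moves only by the tool send_rows, never from a script. Its argument "moves" is one flat list of numbers, 6 for each row, row after row: the shift along the tool's x, y, z in m, then the turn, a rotation vector about the tool's x, y, z in degrees. A call has exactly 5 rows; each row is the pose to reach, as a shift and turn from the pose measured when the call began, along the tool's axes at that moment; what a row does not reach only later rows make up. A row lasts 1/12 s, in which the tool goes at most 41.7 mm and 7.16 degrees, less where a joint would pass 70% of its speed; a pose out of reach is approached as far as the arm can. A call with a gripper value outside its range is refused whole. "claw" is the closure, from -1 (fully open) to 1 (shut), so that 0 is half open, set as the call begins (left out, the last holds). The fingers move at their own pace and stop on an object; "grip_force" is the grip in N (left out, the last holds). Time passes only in rows, so rows that repeat a pose let the fingers close, or fill a call up. It gives the time, the measured TCP pose, the force and the opening at its end, in the units of the state.
- r.get_state(): the state, without advancing time (a new reading comes with each control period).
- imaging.snapshot(name): name is "side" or "top" or "wrist"; returns a dict with "image" (420x560x3 uint8, red, green, blue), "depth" (420x560 float32, m along the optical axis (not along the pixel's ray), 0 where there is no reading), "mtx" (3x3 intrinsics, pixels), "rvec" (rotation vector, rad) and "tvec" (3), from world to camera coordinates, as OpenCV has them. Camera axes: x right, y down, z forward; pixel columns grow to the right and rows downward; lengths in m; the calibration is good to about 2 mm. A picture is of the moment at which its call begins.
- r.finish_job(): hands the job in, once; it reports no verdict.
Trained networks look in a picture, given as the dict that the camera call returned (one of the last four; its "shot" number tells which), for a name from the list of things; names that differ only in an ending like _2 or _b are one class to them, and where a whole thing is asked for, a point or a joint stands for the part that bears it (a point fixed in the world has none). Each returns a list of dicts, best first, with "score" (0 to 1); they miss things now and then, are a little off and sometimes report something else, mostly with a low value. They report only what shows in the picture. A call takes as long as a camera call.
- imaging.look_for(query, picture): "box" ([centre column, centre row, width, height] as shares, 0 to 1, of the picture: columns of its width, rows of its height, round what is visible of it).
- imaging.silhouettes(query, picture): "pixels" (420x560 bool, what is visible of it) and "box" ([centre column, centre row, width, height] as shares, 0 to 1, of the picture: columns of its width, rows of its height, round what is visible of it).
- imaging.pinpoint(query, picture): "point" ([column, row] as shares, 0 to 1, of the picture: columns of its width, rows of its height: a listed point, or the origin of a listed thing).
The state is a dict: "clock": time; "q": joint angles; "qd": joint speeds; "joint_torque": joint torques, N m; "tool_pos": TCP position; "eef_rot": TCP orientation; "contact_force": force on the tool from outside, world axes, zero at the start; "moment": the same for the moment, N m; "opening": opening from 0.0 (shut) to 1.0 (fully open).
Only numpy, scipy, OpenCV 4.12 (cv2) and the standard library are available. Lean on these libraries where they do the work, as an engineer would, in place of code of your own. Each camera call takes 0.05 s, during which the arm holds its last target.

## Working session

There is one attempt and no reset: what is moved stays moved. The work goes in short steps, Python scripts to look and compute and a tool call to move; the robot and the scene stay as the last step left them, time stands still between calls to the robot, and variables do not carry over. Pictures are saved under pics/ and viewed, and the job is handed in when it is done.

Besides the shell and the picture viewer there is one more tool, called after ">>>" as name(argument=value, ...) on one line, values as JSON. send_rows: Moves the arm, as the interface text tells. Its arguments: {"type":"object","properties":{"moves":{"type":"array"},"claw":{"type":"number"},"grip_force":{"type":"number"}},"required":["moves"]}

```bash
ls; mkdir -p pics; cat > h.py <<'E'
import numpy as np, cv2
from plant import r, imaging
from scipy.spatial.transform import Rotation as R
def save(s,n): cv2.imwrite(f'pics/{n}.png',s['image'][:,:,::-1])
def Rt(s):
    return cv2.Rodrigues(np.array(s['rvec'],float))[0], np.array(s['tvec'],float).reshape(3)
def ray_z(s,u,v,z):
    Rm,t=Rt(s); K=np.array(s['mtx']); d=Rm.T@np.linalg.solve(K,[u,v,1.]); c=-Rm.T@t
    return c+d*(z-c[2])/d[2]
def cloud(s,mask=None):
    Rm,t=Rt(s); K=np.array(s['mtx']); D=s['depth']
    m=D>0
    if mask is not None: m&=mask
    v,u=np.nonzero(m); d=D[m]
    P=np.c_[(u-K[0,2])/K[0,0]*d,(v-K[1,2])/K[1,1]*d,d]
    return (P-t)@Rm
E
python3 - <<'E'
from h import *
st=r.get_state(); print({k:np.round(v,4) for k,v in st.items()})
for n in ['top','side','wrist']:
    s=imaging.snapshot(n); save(s,n+'0')
    Rm,t=Rt(s); print(n,-Rm.T@t)
    if n!='top': continue
    for q,z in [('foot_mid',.011),('collar_mid',.008),('stem_mid',.036),('knop_mid',.02),('cup_mid',.02),('mat_round',0.0),('mat_square',0.0),('riser',0.0),('tin_mid',.016),('nut_mid',.011)]:
        for p in imaging.pinpoint(q,s)[:2]:
            u,v=p['point'][0]*560,p['point'][1]*420
            print(q,round(p['score'],2),round(u),round(v),np.round(ray_z(s,u,v,z),4))
E
```

```text
pics
{'clock': np.float64(0.0), 'q': array([ 1.3078,  0.69  , -0.1945,  1.5664,  0.1573,  0.9025, -0.2151]), 'qd': array([ 0.0017,  0.0017, -0.0001, -0.0004,  0.0013, -0.001 ,  0.0006]), 'joint_torque': array([ 4.00000e-04, -5.27561e+01, -1.26720e+00, -1.53427e+01,
       -5.27000e-02,  6.60000e-03,  2.00000e-04]), 'tool_pos': array([ 0.1825, -0.597 ,  0.2275]), 'eef_rot': array([ 9.890e-01,  1.479e-01, -2.000e-04, -9.000e-04]), 'contact_force': array([ 0.0511,  0.1715, -0.4499]), 'moment': array([-0.0135, -0.0124, -0.0152]), 'opening': np.float64(1.0014)}
top [ 0.39056937 -0.00570369  1.01294075]
foot_mid 0.55 261 270 [0.4483 0.0642 0.011 ]
collar_mid 0.79 320 266 [ 0.4558 -0.0564  0.008 ]
stem_mid 0.68 141 266 [0.4558 0.3047 0.036 ]
stem_mid 0.17 135 200 [0.591 0.324 0.036]
knop_mid 0.61 198 276 [0.4356 0.1912 0.02  ]
cup_mid 0.83 381 262 [ 0.4623 -0.1808  0.02  ]
mat_round 0.91 220 199 [0.599  0.1546 0.    ]
mat_square 0.72 363 191 [ 0.615  -0.1505  0.    ]
riser 0.57 136 202 [0.5931 0.3334 0.    ]
tin_mid 0.56 462 211 [ 0.5674 -0.3522  0.016 ]
nut_mid 0.92 448 268 [ 0.4513 -0.3176  0.011 ]
side [0.05336868 0.60416928 0.77909361]
wrist [ 0.24852162 -0.57695449  0.38439811]
```

View pics/top0.png

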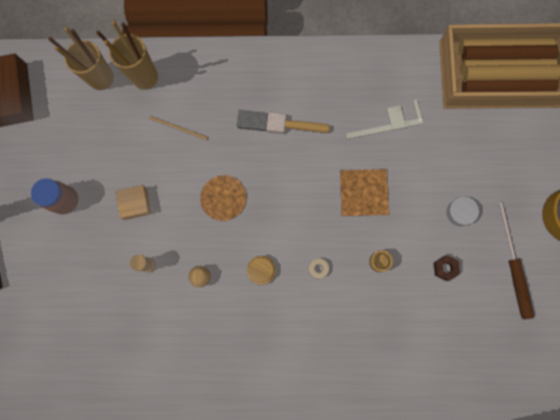

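View pics/side0.png

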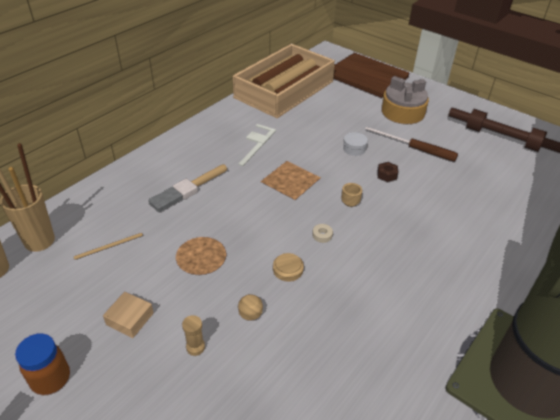

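```bash
cat > meas.py <<'E'
from h import *
def circ(P):
    c,rad=cv2.minEnclosingCircle(P.astype(np.float32)); return np.array(c),rad
def meas(cams,qs):
  for n in cams:
    s=imaging.snapshot(n)
    for q,h in qs:
        for p in imaging.silhouettes(q,s)[:1]:
            m=p['pixels']; P=cloud(s,m)
            if len(P)<10: print(n,q,'few'); continue
            T=P[abs(P[:,2]-h)<.005]
            lo=np.percentile(P[:,2],[2,98])
            if len(T)<5: print(n,q,'notop',lo); continue
            box=cv2.minAreaRect(T[:,:2].astype(np.float32))
            c,rad=circ(T[:,:2])
            print(n,q,round(p['score'],2),len(T),'z',np.round(lo,3),'top med z',round(float(np.median(T[:,2])),4),'mean',np.round(T[:,:2].mean(0),4),'circ',np.round(c,4),round(rad,4),'rect',np.round(box[0],4),np.round(box[1],3),round(box[2],1))
E
python3 - <<'E'
from meas import *
meas(['top','side'],[('foot_mid',.022),('collar_mid',.016),('stem_mid',.072),('knop_mid',.04),('cup_mid',.04),('mat_round',.004),('mat_square',.004),('riser',.03),('tin_mid',.032),('nut_mid',.022)])
E
```

```text
top foot_mid 0.65 539 z [0.013 0.025] top med z 0.0216 mean [0.4492 0.0637] circ [0.4497 0.0638] 0.0292 rect [0.4498 0.0637] [0.052 0.057] 44.9
top collar_mid 0.78 263 z [0.007 0.02 ] top med z 0.0156 mean [ 0.4528 -0.0534] circ [ 0.4526 -0.0536] 0.0209 rect [ 0.4526 -0.0535] [0.039 0.039] 88.4
top stem_mid 0.89 214 z [0.001 0.075] top med z 0.0719 mean [0.4613 0.2997] circ [0.4605 0.2999] 0.0164 rect [0.4611 0.2997] [0.031 0.03 ] 48.6
top knop_mid 0.58 231 z [-0.001  0.043] top med z 0.039 mean [0.4363 0.1887] circ [0.4366 0.1883] 0.0183 rect [0.4365 0.189 ] [0.034 0.034] 26.0
top cup_mid 0.65 133 z [0.009 0.042] top med z 0.0394 mean [ 0.4633 -0.1766] circ [ 0.4647 -0.1775] 0.0213 rect [ 0.4636 -0.1768] [0.04 0.04] 0.2
top mat_round 0.97 1626 z [-0.     0.008] top med z 0.0038 mean [0.6026 0.1475] circ [0.6033 0.1478] 0.0502 rect [0.6029 0.1476] [0.097 0.097] 73.5
top riser 0.65 824 z [0.001 0.033] top med z 0.0298 mean [0.5908 0.3333] circ [0.5908 0.3334] 0.0404 rect [0.5912 0.334 ] [0.061 0.061] 13.2
top tin_mid 0.84 636 z [0.004 0.035] top med z 0.0315 mean [ 0.5675 -0.3501] cir
[... 1002 characters left out ...]
 top med z 0.0036 mean [0.602  0.1498] circ [0.6033 0.1485] 0.0509 rect [0.6033 0.1493] [0.098 0.099] 26.1
side mat_square 0.77 1219 z [0.    0.007] top med z 0.0038 mean [ 0.6128 -0.1481] circ [ 0.6136 -0.1501] 0.0673 rect [ 0.6147 -0.151 ] [0.103 0.102] 1.1
side riser 0.75 1026 z [0.006 0.032] top med z 0.0293 mean [0.5893 0.3366] circ [0.5903 0.3352] 0.0409 rect [0.591  0.3356] [0.061 0.061] 13.1
side tin_mid 0.8 279 z [0.002 0.034] top med z 0.0317 mean [ 0.5673 -0.3464] circ [ 0.5703 -0.3472] 0.0312 rect [ 0.5692 -0.3492] [0.054 0.059] 34.6
side nut_mid 0.58 218 z [0.001 0.024] top med z 0.0215 mean [ 0.4526 -0.3106] circ [ 0.4524 -0.311 ] 0.028 rect [ 0.4529 -0.3108] [0.044 0.056] 30.8
```

```bash
cat > go.py <<'E'
import sys
from h import *
# go.py x y z_tip [yawdeg=90]  : tip height target
a=[float(x) for x in sys.argv[1:]]
st=r.get_state(); p=np.array(st['tool_pos']); Q=R.from_quat(st['eef_rot'])
yaw=np.deg2rad(a[3] if len(a)>3 else 90)
x=np.array([np.cos(yaw),np.sin(yaw),0]); z=np.array([0,0,-1.]); T=R.from_matrix(np.c_[x,np.cross(z,x),z])
tp=np.array([a[0],a[1],a[2]+r.tips_ahead])
d=Q.inv().apply(tp-p); rv=np.rad2deg((Q.inv()*T).as_rotvec())
print('t',round(st['clock'],2),'tip',np.round([p[0],p[1],p[2]-r.tips_ahead],4),'F',np.round(st['contact_force'],1),'open',round(st['opening'],3),'q',np.round(st['q'],2))
print('shift',np.round(d,4),'turn',np.round(rv,1))
E
python3 go.py .45 -.3 .2
```

```text
t 1.75 tip [ 0.1828 -0.5977  0.2033] F [ 0.4  0.3 -0.6] open 1.004 q [ 1.31  0.69 -0.19  1.57  0.16  0.9  -0.22]
shift [ 0.3426 -0.2065  0.0033] turn [  0.   0. -73.]
```

>>> send_rows(moves=[0.034,-0.02,0,0,0,-7,0.068,-0.04,0,0,0,-14,0.102,-0.06,0,0,0,-21,0.136,-0.08,0,0,0,-28,0.17,-0.1,0,0,0,-35], claw=-1, grip_force=15)

```text
clock: 2.17
tool_pos: [0.3171, -0.451, 0.2286]
eef_rot: [0.898, 0.441, 0.0, 0.0]
contact_force: [0.4, -0.3, -0.8]
opening: 1.0
```

```bash
python3 go.py .45 -.3 .2
```

```text
t 2.17 tip [ 0.3171 -0.451   0.2036] F [ 0.4 -0.3 -0.8] open 1.0 q [ 1.09  0.61 -0.36  1.79  0.28  0.8  -0.06]
shift [0.2007 0.0129 0.0036] turn [  0.    0.  -37.7]
```

>>> send_rows(moves=[0.04,0.003,0,0,0,-7,0.08,0.005,0,0,0,-14,0.12,0.008,0,0,0,-21,0.16,0.01,0,0,0,-28,0.2,0.013,0,0,0,-35])

```text
clock: 2.58
tool_pos: [0.4506, -0.2992, 0.2288]
eef_rot: [0.721, 0.693, -0.0, 0.001]
contact_force: [0.1, -0.5, 0.2]
opening: 1.0
```

```bash
python3 go.py .4495 .0645 .12
```

```text
t 2.58 tip [ 0.4506 -0.2992  0.2038] F [ 0.1 -0.5  0.2] open 1.0 q [ 0.82  0.61 -0.52  1.81  0.4   0.82  0.06]
shift [ 0.3634 -0.016   0.0834] turn [ 0.   0.1 -2.3]
```

>>> send_rows(moves=[0.038,-0.002,0.01,0,0,-2.3,0.076,-0.003,0.02,0,0,-2.3,0.114,-0.005,0.03,0,0,-2.3,0.152,-0.007,0.04,0,0,-2.3,0.19,-0.008,0.05,0,0,-2.3])

```text
clock: 3.0
tool_pos: [0.4501, -0.1076, 0.1784]
eef_rot: [0.708, 0.707, -0.0, 0.001]
contact_force: [0.2, 0.4, 0.6]
opening: 1.001
```

```bash
python3 go.py .4495 .0645 .12
```

```text
t 3.0 tip [ 0.4501 -0.1076  0.1534] F [0.2 0.4 0.6] open 1.001 q [ 0.42  0.59 -0.44  2.09  0.47  0.56 -0.37]
shift [ 0.1721 -0.0009  0.0332] turn [ 0.1  0.1 -0.1]
```

>>> send_rows(moves=[0.035,0,0.007,0,0,0,0.075,0,0.014,0,0,0,0.115,0,0.021,0,0,0,0.15,-0.001,0.028,0,0,0,0.172,-0.001,0.033,0,0,0])

```text
clock: 3.42
tool_pos: [0.4494, 0.069, 0.1451]
eef_rot: [0.706, 0.708, 0.001, 0.0]
contact_force: [1.5, 0.1, 0.6]
opening: 1.0
```

```bash
cat >> meas.py <<'E'
def wrist(q,h,name=None):
    meas(['wrist'],[(q,h)])
E
python3 - <<'E'
from meas import *
s=imaging.snapshot('wrist'); save(s,'w1')
meas(['wrist'],[('foot_mid',.022)])
E
python3 go.py .4495 .0645 .003
```

```text
wrist foot_mid 0.72 3043 z [0.005 0.023] top med z 0.0216 mean [0.4502 0.0671] circ [0.4497 0.0663] 0.0287 rect [0.45   0.0663] [0.052 0.055] 74.9
t 3.57 tip [0.4495 0.0665 0.1201] F [ 0.  -0.8  0.4] open 0.999 q [-0.03  0.64 -0.34  2.14  0.49  0.43 -0.76]
shift [-2.000e-03 -1.000e-04  1.171e-01] turn [0.1 0.  0.2]
```

View pics/w1.png

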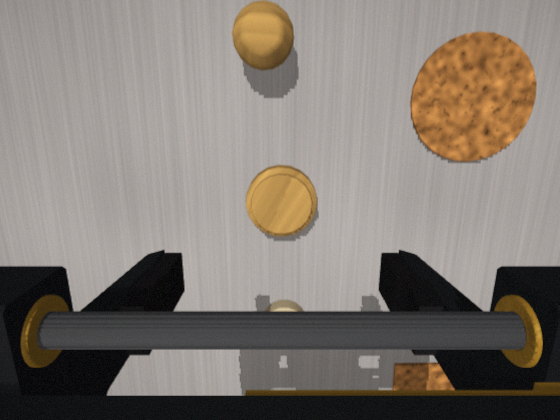

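>>> send_rows(moves=[-0.001,0,0.025,0,0,0,-0.001,0,0.06,0,0,0,-0.001,0,0.092,0,0,0,-0.001,0,0.11,0,0,0,-0.001,0,0.117,0,0,0])

```text
clock: 3.98
tool_pos: [0.4488, 0.0634, 0.0261]
eef_rot: [0.707, 0.708, -0.002, 0.0]
contact_force: [-0.4, 0.6, 0.5]
opening: 1.001
```

>>> send_rows(moves=[0,0,0,0,0,0,0,0,0,0,0,0,0,0,0,0,0,0,0,0,0,0,0,0,0,0,0,0,0,0], claw=1, grip_force=20)

```text
clock: 4.4
tool_pos: [0.4496, 0.0633, 0.0272]
eef_rot: [0.707, 0.707, -0.001, 0.001]
contact_force: [0.0, 0.4, -0.5]
opening: 0.649
```

```bash
python3 go.py .4495 .0655 .08
```

```text
t 4.4 tip [0.4496 0.0633 0.0022] F [ 0.   0.4 -0.5] open 0.649 q [-0.21  0.87 -0.06  2.21  0.65  0.08 -0.9 ]
shift [ 0.002  -0.     -0.0778] turn [0.  0.1 0. ]
```

>>> send_rows(moves=[0,0,0,0,0,0,0,0,0,0,0,0,0,0,-0.01,0,0,0,0,0,-0.02,0,0,0,0,0,-0.03,0,0,0])

```text
clock: 4.82
tool_pos: [0.4494, 0.0633, 0.0576]
eef_rot: [0.707, 0.707, -0.001, 0.001]
contact_force: [0.8, -0.3, 0.2]
opening: 0.267
```

```bash
python3 - <<'E'
from meas import *
s=imaging.snapshot('wrist'); save(s,'w2')
s=imaging.snapshot('side'); save(s,'s2')
E
python3 go.py .603 .148 .06
```

```text
t 4.92 tip [0.4503 0.0634 0.0333] F [ 0.2 -0.4  0.2] open 0.176 q [-0.16  0.81 -0.14  2.2   0.64  0.17 -0.88]
shift [ 0.0846  0.1527 -0.0264] turn [ 0.1  0.1 -0. ]
```

View pics/w2.png

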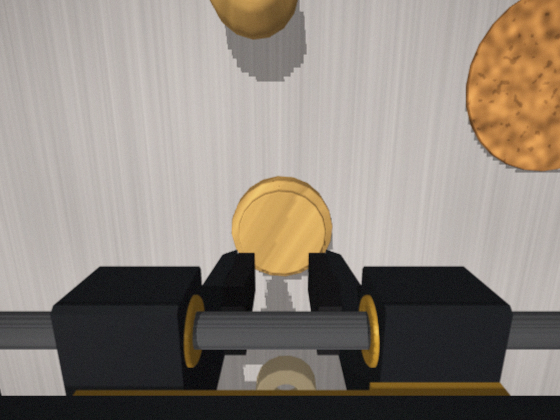

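View pics/s2.png

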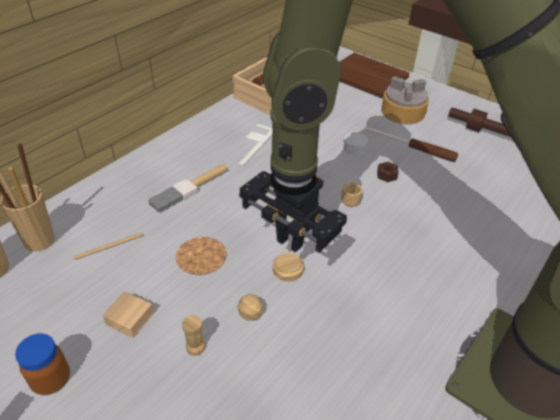

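```bash
python3 - <<'E'
from meas import *
meas(['wrist','side'],[('foot_mid',.022)])
print(r.tips_ahead)
E

```

```text
wrist foot_mid 0.7 5537 z [0.007 0.023] top med z 0.0216 mean [0.4502 0.069 ] circ [0.4493 0.0663] 0.0284 rect [0.4501 0.0679] [0.051 0.052] 47.7
side foot_mid 0.78 470 z [0.    0.024] top med z 0.0211 mean [0.449  0.0669] circ [0.4493 0.0666] 0.029 rect [0.4508 0.0662] [0.055 0.054] 11.3
0.025
```

```bash
python3 - <<'E'
from meas import *
st=r.get_state(); p=st['tool_pos']; Q=R.from_quat(st['eef_rot'])
print(np.round(p,4), st['eef_rot'])
for n in ['side','wrist','top']:
    s=imaging.snapshot(n); 
    if n!='side': save(s,n+'3')
    im=s['image'].copy()
    for d,c in [(0.025,(255,0,0)),(0,(0,255,0)),(-.04,(0,0,255))]:
        P=p+Q.apply([0,0,d]); u=cv2.projectPoints(np.array([P]),np.array(s['rvec'],float),np.array(s['tvec'],float),np.array(s['mtx']),None)[0].ravel()
        print(n,d,u.round()); cv2.circle(im,tuple(int(x) for x in u),2,c,-1)
    c=im[130:330,180:400] if n=='side' else im
    cv2.imwrite(f'pics/proj_{n}.png',cv2.resize(c,None,fx=3 if n=='side' else 1,fy=3 if n=='side' else 1)[:,:,::-1])
E
python3 go.py .45 .066 .2
```

```text
[0.4494 0.0633 0.0568] [ 0.70691558  0.7072969  -0.00093041  0.00077195]
side 0.025 [289. 258.]
side 0 [289. 250.]
side -0.04 [290. 235.]
wrist 0.025 [281. 245.]
wrist 0 [281. 264.]
wrist -0.04 [281. 308.]
top 0.025 [261. 269.]
top 0 [260. 268.]
top -0.04 [258. 267.]
t 5.27 tip [0.4493 0.0633 0.0317] F [ 0.7 -0.3  0.3] open 0.005 q [-0.16  0.81 -0.14  2.2   0.64  0.17 -0.88]
shift [ 0.0022  0.0006 -0.1683] turn [-0.   0.1  0. ]
```

View pics/proj_side.png

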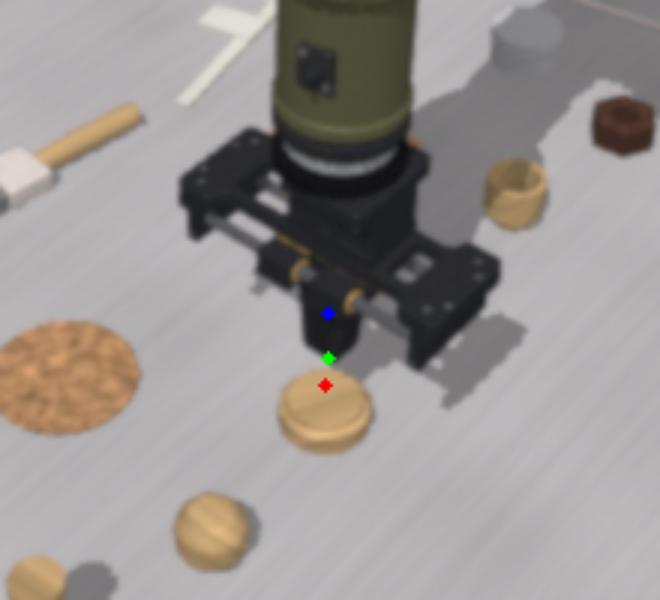

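View pics/proj_wrist.png

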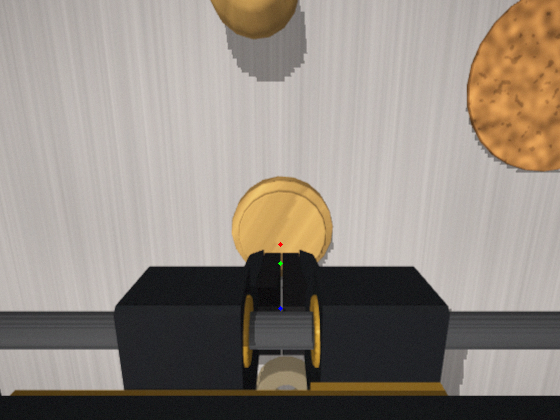

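```bash
python3 - <<'E'
from meas import *
st=r.get_state(); p=np.array(st['tool_pos']); print(p.round(4))
for n in ['side','wrist']:
    s=imaging.snapshot(n); hsv=cv2.cvtColor(s['image'],cv2.COLOR_RGB2HSV)
    dark=hsv[:,:,2]<70
    P=cloud(s,dark); m=(abs(P[:,0]-p[0])<.12)&(abs(P[:,1]-p[1])<.1)&(P[:,2]>.026)&(P[:,2]<.3)
    P=P[m]-p; 
    for a,b in [(-.03,-.02),(-.02,-.01),(-.01,0),(0,.01),(.01,.02),(.02,.03),(.03,.05)]:
        k=P[(P[:,2]>=a)&(P[:,2]<b)]
        if len(k): print(n,a,len(k),k[:,:2].min(0).round(3),k[:,:2].max(0).round(3))
E
```

```text
[0.4493 0.0633 0.0567]
side 0.01 29 [-0.014 -0.006] [0.01 0.01]
side 0.02 55 [-0.015 -0.009] [0.011 0.011]
side 0.03 131 [-0.017 -0.009] [0.014 0.012]
wrist 0 11 [-0.006  0.009] [0.006 0.009]
wrist 0.01 506 [-0.014 -0.007] [0.014 0.012]
wrist 0.02 699 [-0.014 -0.001] [0.015 0.012]
wrist 0.03 1596 [-0.012 -0.   ] [0.012 0.012]
```

>>> send_rows(moves=[0.002,0,-0.01,0,0,0,0.002,0,-0.02,0,0,0,0.002,0,-0.02,0,0,0,0.002,0,-0.02,0,0,0,0.002,0,-0.02,0,0,0], claw=-1)

```text
clock: 5.78
tool_pos: [0.4493, 0.0653, 0.0765]
eef_rot: [0.707, 0.707, -0.001, 0.001]
contact_force: [-0.7, -0.2, -0.5]
opening: 0.361
```

>>> send_rows(moves=[0,0,0,0,0,0,0,0,0,0,0,0,0,0,0,0,0,0,0,0,0,0,0,0,0,0,0,0,0,0])

```text
clock: 6.2
tool_pos: [0.4492, 0.0653, 0.0763]
eef_rot: [0.707, 0.707, -0.001, 0.001]
contact_force: [0.3, 0.5, -0.6]
opening: 0.74
```

>>> send_rows(moves=[0,0,0,0,0,0,0,0,0,0,0,0,0,0,0,0,0,0,0,0,0,0,0,0,0,0,0,0,0,0])

```text
clock: 6.62
tool_pos: [0.4492, 0.0653, 0.0763]
eef_rot: [0.707, 0.707, -0.001, 0.001]
contact_force: [0.2, 0.3, 0.1]
opening: 1.002
```

```bash
python3 - <<'E'
from meas import *
st=r.get_state(); p=np.array(st['tool_pos']); print(p.round(4),st['opening'])
for n in ['side','wrist']:
    s=imaging.snapshot(n); hsv=cv2.cvtColor(s['image'],cv2.COLOR_RGB2HSV); save(s,n+'4')
    dark=hsv[:,:,2]<70
    P=cloud(s,dark); m=(abs(P[:,0]-p[0])<.12)&(abs(P[:,1]-p[1])<.1)&(P[:,2]>.026)&(P[:,2]<.3)
    P=P[m]-p; 
    for a in np.arange(-.04,.06,.005):
        k=P[(P[:,2]>=a)&(P[:,2]<a+.005)]
        if len(k): print(n,a.round(3),len(k),k[:,:2].min(0).round(3),k[:,:2].max(0).round(3))
E
```

```text
[0.4492 0.0653 0.0763] 1.001998373057994
side 0.01 7 [-0.048 -0.008] [0.05  0.009]
side 0.015 32 [-0.057 -0.009] [0.054 0.011]
side 0.02 37 [-0.058 -0.01 ] [0.055 0.01 ]
side 0.025 42 [-0.059 -0.008] [0.055 0.011]
side 0.03 38 [-0.059 -0.008] [0.055 0.011]
side 0.035 40 [-0.059 -0.009] [0.057 0.011]
side 0.04 38 [-0.059 -0.008] [0.057 0.013]
side 0.045 24 [-0.059 -0.006] [0.057 0.01 ]
side 0.05 32 [-0.059 -0.003] [0.057 0.012]
side 0.055 16 [ 0.046 -0.009] [0.057 0.011]
wrist 0.005 27 [-0.052 -0.005] [0.051 0.01 ]
wrist 0.01 458 [-0.057 -0.009] [0.057 0.012]
wrist 0.015 594 [-0.058 -0.009] [0.058 0.012]
wrist 0.02 689 [-0.058 -0.008] [0.058 0.012]
wrist 0.025 798 [-0.058 -0.009] [0.059 0.012]
wrist 0.03 969 [-0.059 -0.007] [0.059 0.012]
wrist 0.035 880 [-0.059 -0.004] [0.06  0.012]
wrist 0.04 796 [-0.06  -0.001] [0.061 0.012]
wrist 0.045 793 [-0.061  0.002] [0.061 0.012]
wrist 0.05 1207 [-0.061 -0.01 ] [0.061 0.012]
wrist 0.055 1047 [-0.061 -0.01 ] [0.062 0.012]
```

View pics/side4.png

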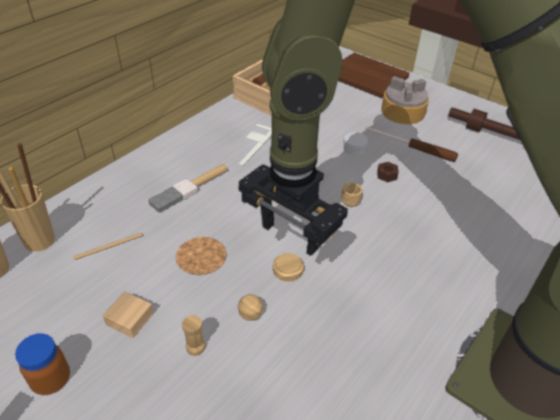

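```bash
sed -i 's/r.tips_ahead/TA/g; s/^import sys/import sys\nTA=-0.010/' go.py; python3 go.py .4495 .0645 .003
```

```text
t 6.72 tip [0.4492 0.0653 0.0863] F [ 1.  -0.2  1. ] open 1.002 q [-0.13  0.77 -0.19  2.19  0.61  0.23 -0.87]
shift [-0.0005  0.0004  0.0833] turn [-0.1  0.2  0. ]
```

>>> send_rows(moves=[0,0,0.02,0,0,0,0,0,0.04,0,0,0,0,0,0.05,0,0,0,0,0,0.06,0,0,0,0,0,0.063,0,0,0])

```text
clock: 7.13
tool_pos: [0.4483, 0.0649, 0.012]
eef_rot: [0.707, 0.707, -0.003, 0.0]
contact_force: [-0.4, -0.4, -0.1]
opening: 1.0
```

```bash
python3 go.py .4495 .0645 .003
```

```text
t 7.13 tip [0.4483 0.0649 0.022 ] F [-0.4 -0.4 -0.1] open 1.0 q [-0.23  0.91 -0.04  2.21  0.84  0.04 -1.09]
shift [-0.0004  0.0012  0.019 ] turn [-0.2  0.2  0. ]
```

>>> send_rows(moves=[0,0.001,0.002,0,0,0,0,0.001,0.004,0,0,0,0,0.001,0.006,0,0,0,0,0.001,0.008,0,0,0,0,0.001,0.01,0,0,0])

```text
clock: 7.55
tool_pos: [0.4495, 0.065, 0.0019]
eef_rot: [0.707, 0.707, -0.003, 0.0]
contact_force: [-0.1, -0.6, 0.1]
opening: 0.999
```

```bash
python3 go.py .4495 .0645 .003
```

```text
t 7.55 tip [0.4495 0.065  0.0119] F [-0.1 -0.6  0.1] open 0.999 q [-0.22  0.93 -0.05  2.21  1.35  0.04 -1.59]
shift [-0.0005  0.0001  0.0089] turn [-0.2  0.2  0.1]
```

>>> send_rows(moves=[0,0,0.002,0,0,0,0,0,0.003,0,0,0,0,0,0.005,0,0,0,0,0,0.006,0,0,0,0,0,0.008,0,0,0])

```text
clock: 7.97
tool_pos: [0.4495, 0.0651, -0.0061]
eef_rot: [0.707, 0.708, -0.002, 0.0]
contact_force: [-0.6, -0.4, -0.3]
opening: 1.004
```

```bash
python3 go.py .4495 .0645 .003; python3 - <<'E'
from h import *
for n in ['side','wrist']:
    s=imaging.snapshot(n); save(s,n+'5')
s=cv2.imread('pics/side5.png')[200:300,230:350]; cv2.imwrite('pics/s5.png',cv2.resize(s,None,fx=5,fy=5,interpolation=2))
E
```

```text
t 7.97 tip [0.4495 0.0651 0.0039] F [-0.6 -0.4 -0.3] open 1.004 q [-0.17  0.95 -0.12  2.2   1.59  0.1  -1.83]
shift [-0.0005 -0.      0.0009] turn [-0.2  0.2  0.1]
```

View pics/s5.png

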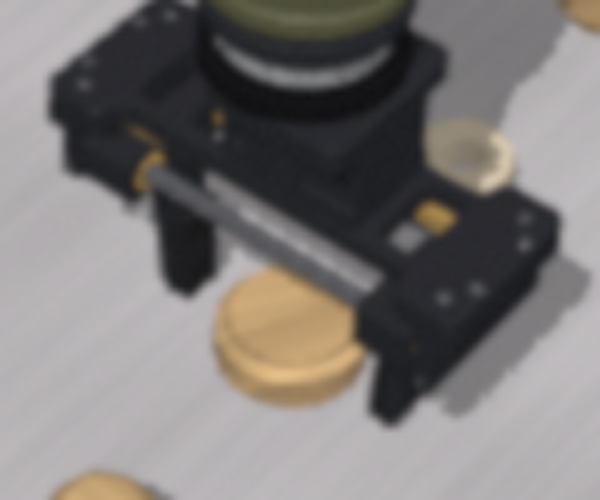

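The tips now straddle the foot near the bench (in this 5x crop the left one ends at about 185,290 and the right one at about 390,415). So the real fingertips sit about 10 mm above the reported TCP, not 25 mm below it.

>>> send_rows(moves=[0,0,0.001,0,0,0,0,0,0.001,0,0,0,0,0,0.001,0,0,0,0,0,0.001,0,0,0,0,0,0.001,0,0,0], claw=1, grip_force=25)

```text
clock: 8.48
tool_pos: [0.4494, 0.0649, -0.0073]
eef_rot: [0.707, 0.707, -0.003, 0.0]
contact_force: [0.4, -0.0, -0.0]
opening: 0.667
```

>>> send_rows(moves=[0,0,0,0,0,0,0,0,0,0,0,0,0,0,0,0,0,0,0,0,0,0,0,0,0,0,0,0,0,0])

```text
clock: 8.9
tool_pos: [0.4494, 0.0649, -0.0073]
eef_rot: [0.707, 0.707, -0.003, 0.0]
contact_force: [0.6, -0.1, 0.3]
opening: 0.666
```

```bash
python3 go.py .603 .148 .05
```

```text
t 8.9 tip [0.4494 0.0649 0.0027] F [ 0.6 -0.1  0.3] open 0.666 q [-0.17  0.95 -0.13  2.2   1.6   0.11 -1.84]
shift [ 0.0828  0.1535 -0.0481] turn [-0.2  0.2  0. ]
```

>>> send_rows(moves=[0,0,-0.005,0,0,0,0,0,-0.015,0,0,0,0,0.005,-0.03,0,0,0,0.005,0.015,-0.042,0,0,0,0.013,0.03,-0.048,0,0,0])

```text
clock: 9.32
tool_pos: [0.4784, 0.0769, 0.0419]
eef_rot: [0.707, 0.707, -0.004, -0.0]
contact_force: [1.1, -0.7, -1.3]
opening: 0.667
```

```bash
python3 go.py .603 .148 .05
```

```text
t 9.32 tip [0.4784 0.0769 0.0519] F [ 1.1 -0.7 -1.3] open 0.667 q [ 0.01  0.88 -0.44  2.1   1.02  0.4  -1.27]
shift [0.0711 0.1246 0.0009] turn [-0.3  0.3 -0. ]
```

>>> send_rows(moves=[0.014,0.025,0,0,0,0,0.03,0.052,0,0,0,0,0.048,0.084,0,0,0,0,0.063,0.111,0,0,0,0,0.071,0.124,0,-0.3,0.3,0])

```text
clock: 9.73
tool_pos: [0.6061, 0.1504, 0.0412]
eef_rot: [0.708, 0.707, 0.002, -0.0]
contact_force: [0.1, -0.1, -0.8]
opening: 0.669
```

>>> send_rows(moves=[0,0,0,0,0,0,0,0,0,0,0,0,0,0,0,0,0,0,0,0,0,0,0,0,0,0,0,0,0,0])

```text
clock: 10.15
tool_pos: [0.6049, 0.1493, 0.0412]
eef_rot: [0.707, 0.707, 0.001, -0.0]
contact_force: [-0.3, -0.5, -1.0]
opening: 0.672
```

```bash
python3 go.py .603 .148 .007;  python3 - <<'E'
from meas import *
s=imaging.snapshot('wrist'); save(s,'w6')
meas(['wrist','side','top'],[('foot_mid',.065),('mat_round',.004)])
E
```

```text
t 10.15 tip [0.6049 0.1493 0.0512] F [-0.3 -0.5 -1. ] open 0.672 q [ 0.01  1.   -0.6   1.68  0.81  0.72 -1.01]
shift [-0.0014 -0.002   0.0442] turn [ 0.1 -0.1 -0.1]
wrist foot_mid 0.89 6761 z [0.053 0.071] top med z 0.0677 mean [0.6047 0.1618] circ [0.6055 0.1508] 0.0299 rect [0.6055 0.1591] [0.059 0.043] 0.1
wrist mat_round 0.7 9710 z [0.002 0.005] top med z 0.0037 mean [0.6032 0.1728] circ [0.6045 0.15  ] 0.0503 rect [0.6043 0.169 ] [0.059 0.1  ] 89.9
side mat_round 0.61 1123 z [0.    0.007] top med z 0.0035 mean [0.5954 0.1567] circ [0.6024 0.1489] 0.0501 rect [0.5963 0.1553] [0.099 0.08 ] 47.4
```

View pics/w6.png

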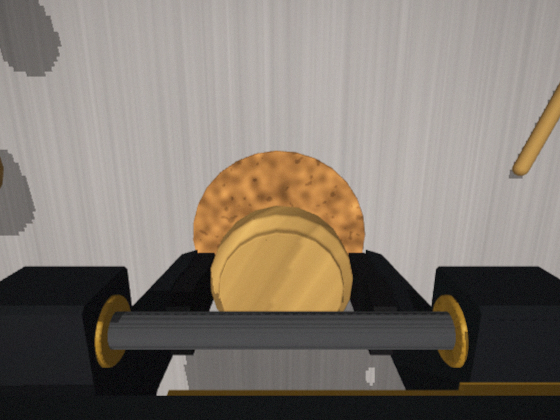

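>>> send_rows(moves=[-0.001,-0.002,0.01,0,0,0,-0.002,-0.003,0.022,0,0,0,-0.002,-0.003,0.033,0,0,0,-0.002,-0.003,0.038,0,0,0,-0.002,-0.003,0.041,0,0,0])

```text
clock: 11.07
tool_pos: [0.6022, 0.1481, -0.0016]
eef_rot: [0.707, 0.707, 0.001, -0.001]
contact_force: [-0.5, -0.2, -0.4]
opening: 0.671
```

>>> send_rows(moves=[0,0,0,0,0,0,0,0,0,0,0,0,0,0,0,0,0,0,0,0,0,0,0,0,0,0,0,0,0,0], claw=-1)

```text
clock: 11.48
tool_pos: [0.6026, 0.1483, -0.0012]
eef_rot: [0.707, 0.707, 0.002, -0.0]
contact_force: [-0.6, 0.6, 0.4]
opening: 0.992
```

>>> send_rows(moves=[0,0,0,0,0,0,0,0,-0.005,0,0,0,0,0,-0.025,0,0,0,0,0,-0.05,0,0,0,0,0,-0.07,0,0,0])

```text
clock: 11.9
tool_pos: [0.6025, 0.1483, 0.0705]
eef_rot: [0.707, 0.707, 0.002, -0.0]
contact_force: [0.5, 0.5, -0.0]
opening: 1.003
```

```bash
python3 go.py .4527 -.0525 .07;  python3 - <<'E'
from meas import *
s=imaging.snapshot('wrist'); save(s,'w7')
meas(['wrist','side'],[('foot_mid',.026),('mat_round',.004)])
E
```

```text
t 11.9 tip [0.6025 0.1483 0.0805] F [ 0.5  0.5 -0. ] open 1.003 q [ 0.02  0.96 -0.63  1.68  0.78  0.76 -0.99]
shift [-0.201  -0.1497  0.0095] turn [ 0.1 -0.2 -0. ]
wrist foot_mid 0.92 5326 z [0.014 0.027] top med z 0.0257 mean [0.6026 0.1507] circ [0.6023 0.1495] 0.0282 rect [0.6022 0.1499] [0.054 0.055] 29.8
wrist mat_round 0.83 9725 z [0.002 0.005] top med z 0.0037 mean [0.605  0.1547] circ [0.604 0.148] 0.051 rect [0.6039 0.1487] [0.099 0.101] 86.2
side foot_mid 0.67 411 z [0.007 0.028] top med z 0.0253 mean [0.5996 0.1506] circ [0.5985 0.1504] 0.0288 rect [0.599  0.1491] [0.056 0.049] 54.6
side mat_round 0.92 804 z [-0.     0.019] top med z 0.0035 mean [0.5971 0.1569] circ [0.6048 0.1467] 0.0531 rect [0.6043 0.1485] [0.102 0.097] 3.2
```

View pics/w7.png

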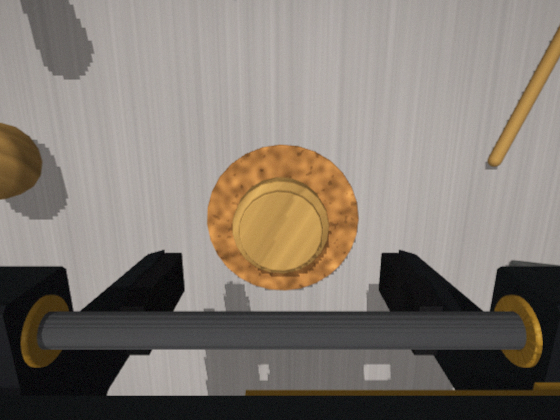

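>>> send_rows(moves=[-0.03,-0.022,0,0,0,0,-0.062,-0.046,0,0,0,0,-0.094,-0.07,0,0,0,0,-0.126,-0.094,0,0,0,0,-0.158,-0.118,0,0,0,0])

```text
clock: 12.67
tool_pos: [0.4816, -0.0117, 0.0669]
eef_rot: [0.707, 0.707, 0.0, -0.002]
contact_force: [1.1, -0.9, -0.2]
opening: 1.003
```

```bash
python3 go.py .4527 -.054 .07
```

```text
t 12.67 tip [ 0.4816 -0.0117  0.0769] F [ 1.1 -0.9 -0.2] open 1.003 q [ 0.24  0.84 -0.52  2.1   0.98  0.46 -1.04]
shift [-0.0424 -0.0288  0.0068] turn [-0.1 -0.1 -0. ]
```

>>> send_rows(moves=[-0.016,-0.011,0,0,0,0,-0.032,-0.022,0.003,0,0,0,-0.042,-0.029,0.007,0,0,0,-0.042,-0.029,0.007,0,0,0,-0.042,-0.029,0.007,0,0,0])

```text
clock: 13.08
tool_pos: [0.4522, -0.0536, 0.0593]
eef_rot: [0.708, 0.707, -0.0, -0.002]
contact_force: [0.8, 0.2, 0.4]
opening: 1.0
```

```bash
python3 go.py .4527 -.054 .003;  python3 - <<'E'
from meas import *
meas(['wrist'],[('collar_mid',.016)])
E
```

```text
t 13.08 tip [ 0.4522 -0.0536  0.0693] F [0.8 0.2 0.4] open 1.0 q [ 0.29  0.83 -0.45  2.18  1.08  0.37 -1.07]
shift [-0.0006  0.0007  0.0663] turn [-0.2 -0.1 -0.1]
wrist collar_mid 0.66 3022 z [0.002 0.017] top med z 0.0156 mean [ 0.4531 -0.051 ] circ [ 0.453  -0.0519] 0.0209 rect [ 0.4528 -0.0519] [0.041 0.041] 0.7
```

>>> send_rows(moves=[0,0.001,0.02,0,0,0,0,0.001,0.04,0,0,0,0,0.001,0.055,0,0,0,0,0.001,0.063,0,0,0,0,0.001,0.066,0,0,0])

```text
clock: 13.6
tool_pos: [0.4551, -0.0499, -0.0076]
eef_rot: [0.706, 0.708, 0.001, -0.002]
contact_force: [-0.0, -0.4, -0.7]
opening: 0.998
```

```bash
python3 go.py .4527 -.054 .003
```

```text
t 13.6 tip [ 0.4551 -0.0499  0.0024] F [-0.  -0.4 -0.7] open 0.998 q [ 0.13  0.95 -0.19  2.19  1.52  0.15 -1.5 ]
shift [-0.0041 -0.0024 -0.0006] turn [-0.1 -0.3  0.2]
```

>>> send_rows(moves=[-0.004,-0.002,-0.001,0,0,0,-0.004,-0.002,-0.001,0,0,0,-0.004,-0.002,-0.001,0,0,0,-0.004,-0.002,-0.001,0,0,0,-0.004,-0.002,-0.001,0,0,0])

```text
clock: 14.02
tool_pos: [0.4535, -0.0538, -0.0063]
eef_rot: [0.706, 0.708, 0.002, -0.002]
contact_force: [-0.3, -0.4, 0.6]
opening: 1.002
```

>>> send_rows(moves=[0,0,0,0,0,0,0,0,0,0,0,0,0,0,0,0,0,0,0,0,0,0,0,0,0,0,0,0,0,0], claw=1)

```text
clock: 14.43
tool_pos: [0.4535, -0.0538, -0.0062]
eef_rot: [0.706, 0.708, 0.002, -0.002]
contact_force: [0.1, 0.1, 0.0]
opening: 0.648
```

>>> send_rows(moves=[0,0,0,0,0,0,0,0,0,0,0,0,0,0,0,0,0,0,0,0,0,0,0,0,0,0,0,0,0,0])

```text
clock: 14.85
tool_pos: [0.4535, -0.0538, -0.0063]
eef_rot: [0.706, 0.708, 0.001, -0.002]
contact_force: [-0.1, -0.7, 0.3]
opening: 0.462
```

```bash
python3 go.py .6013 .148 .08
```

```text
t 14.85 tip [ 0.4535 -0.0538  0.0037] F [-0.1 -0.7  0.3] open 0.462 q [ 0.14  0.95 -0.19  2.2   1.53  0.15 -1.5 ]
shift [ 0.2017  0.1485 -0.0754] turn [-0.  -0.3  0.2]
```

Held at 0.462 (about 41 mm). Lifting and carrying it over.

>>> send_rows(moves=[0,0,-0.01,0,0,0,0,0,-0.025,0,0,0,0.005,0.004,-0.045,0,0,0,0.015,0.012,-0.065,0,0,0,0.035,0.028,-0.075,0,0,0])

```text
clock: 15.27
tool_pos: [0.4795, -0.0219, 0.0705]
eef_rot: [0.707, 0.707, -0.001, -0.002]
contact_force: [0.0, -0.2, -0.6]
opening: 0.462
```

```bash
python3 go.py .6013 .148 .08
```

```text
t 15.27 tip [ 0.4795 -0.0219  0.0805] F [ 0.  -0.2 -0.6] open 0.462 q [ 0.25  0.83 -0.5   2.11  0.94  0.45 -0.99]
shift [0.1699 0.1217 0.0004] turn [-0.2 -0.1 -0. ]
```

>>> send_rows(moves=[0.028,0.02,0,0,0,0,0.06,0.043,0,0,0,0,0.095,0.068,0,0,0,0,0.127,0.091,0,0,0,0,0.155,0.111,0,0,0,0])

```text
clock: 15.68
tool_pos: [0.5917, 0.1358, 0.0706]
eef_rot: [0.707, 0.707, 0.0, -0.002]
contact_force: [0.8, 0.5, -0.2]
opening: 0.461
```

>>> send_rows(moves=[0.01,0.008,0,0,0,0,0.015,0.011,0,0,0,0,0.015,0.011,0,0,0,0,0.015,0.011,0,0,0,0,0.015,0.011,0,0,0,0])

```text
clock: 16.1
tool_pos: [0.6017, 0.1482, 0.0702]
eef_rot: [0.707, 0.707, -0.001, -0.002]
contact_force: [-0.8, 0.0, -0.7]
opening: 0.462
```

```bash
python3 go.py .6013 .148 .03;  python3 - <<'E'
from meas import *
s=imaging.snapshot('wrist'); save(s,'w8')
meas(['wrist'],[('collar_mid',.093),('foot_mid',.026),('mat_round',.004)])
E
```

```text
t 16.1 tip [0.6017 0.1482 0.0802] F [-0.8  0.  -0.7] open 0.462 q [ 0.01  0.96 -0.61  1.68  0.74  0.75 -0.96]
shift [-0.0003 -0.0002  0.0502] turn [-0.3 -0.  -0.1]
wrist collar_mid 0.9 5331 z [0.08  0.093] top med z 0.092 mean [0.6024 0.1536] circ [0.6025 0.1508] 0.0207 rect [0.6026 0.1534] [0.035 0.041] 88.4
wrist foot_mid 0.65 3126 z [0.009 0.027] top med z 0.0256 mean [0.6028 0.1585] circ [0.6028 0.1497] 0.0278 rect [0.6036 0.1512] [0.051 0.054] 49.2
wrist mat_round 0.55 7782 z [0.002 0.005] top med z 0.0037 mean [0.6049 0.1651] circ [0.6038 0.1495] 0.0498 rect [0.6018 0.1532] [0.098 0.089] 31.3
```

View pics/w8.png

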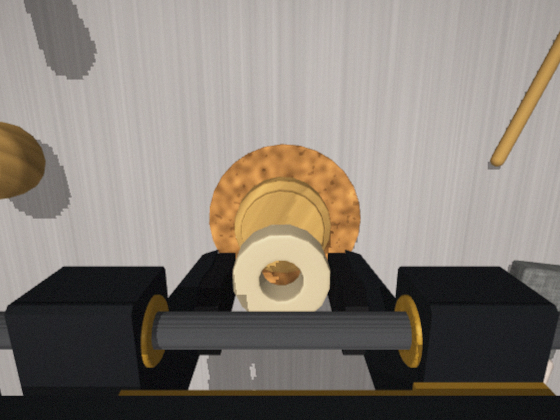

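>>> send_rows(moves=[-0.001,0,0.012,0,0,0,-0.001,0,0.027,0,0,0,-0.001,0,0.039,0,0,0,-0.001,0,0.046,0,0,0,-0.001,0,0.0495,0,0,0])

```text
clock: 16.77
tool_pos: [0.6008, 0.1483, 0.0195]
eef_rot: [0.707, 0.707, -0.002, -0.003]
contact_force: [-7.3, -4.7, 27.9]
opening: 0.459
```

>>> send_rows(moves=[0,0,0,0,0,0,0,0,0,0,0,0,0,0,0,0,0,0,0,0,0,0,0,0,0,0,0,0,0,0], claw=-1)

```text
clock: 17.18
tool_pos: [0.601, 0.1484, 0.0196]
eef_rot: [0.707, 0.707, -0.002, -0.003]
contact_force: [1.0, -0.6, 0.1]
opening: 0.818
```

>>> send_rows(moves=[0,0,0,0,0,0,0,0,-0.01,0,0,0,0,0,-0.03,0,0,0,0,0,-0.06,0,0,0,0,0,-0.08,0,0,0])

```text
clock: 17.6
tool_pos: [0.602, 0.1489, 0.1022]
eef_rot: [0.707, 0.707, -0.001, -0.002]
contact_force: [0.0, 0.2, 0.7]
opening: 1.0
```

```bash
python3 go.py .461 .299 .1;  python3 - <<'E'
from meas import *
s=imaging.snapshot('wrist'); save(s,'w9')
meas(['wrist'],[('collar_mid',.042),('foot_mid',.026),('mat_round',.004)])
E
```

```text
t 17.6 tip [0.602  0.1489 0.1122] F [0.  0.2 0.7] open 1.0 q [ 0.03  0.92 -0.64  1.66  0.71  0.81 -0.93]
shift [ 0.1501 -0.1409  0.0132] turn [-0.3 -0.1  0. ]
wrist collar_mid 0.87 2515 z [0.03  0.043] top med z 0.0416 mean [0.6013 0.1508] circ [0.6015 0.1501] 0.021 rect [0.6011 0.1501] [0.041 0.04 ] 0.9
wrist mat_round 0.87 7706 z [0.002 0.005] top med z 0.0037 mean [0.605  0.1539] circ [0.6037 0.1478] 0.051 rect [0.6038 0.1488] [0.1   0.099] 39.4
```

View pics/w9.png

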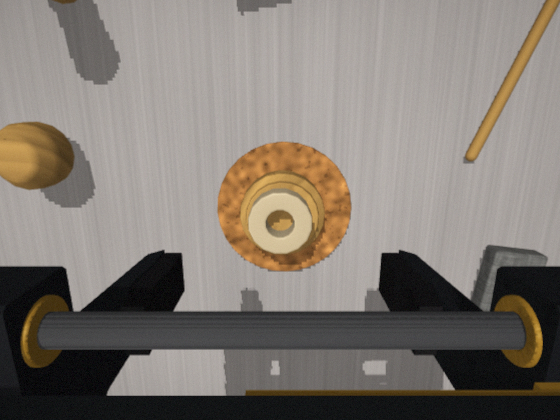

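```bash
python3 - <<'E'
from meas import *
st=r.get_state(); p=np.array(st['tool_pos'])
for n in ['side','wrist']:
    s=imaging.snapshot(n)
    P=cloud(s)-p; P[:,2]-=.01
    m=(abs(P[:,0])<.03)&(abs(P[:,1])<.06)&(P[:,2]>-.03)&(P[:,2]<.15)
    k=P[m]
    for a in np.arange(-.03,.15,.01):
        q=k[(k[:,2]>=a)&(k[:,2]<a+.01)]
        if len(q): print(n,a.round(3),len(q),'y',q[:,1].min().round(3),q[:,1].max().round(3))
E
```

```text
side 0.07 53 y -0.021 0.027
side 0.08 83 y 0.017 0.027
side 0.09 27 y 0.018 0.024
side 0.1 113 y 0.018 0.024
side 0.11 104 y 0.018 0.025
side 0.12 84 y 0.018 0.025
side 0.13 11 y 0.018 0.025
side 0.14 54 y 0.032 0.035
wrist 0.07 4038 y 0.019 0.028
wrist 0.08 7258 y 0.017 0.028
wrist 0.09 6874 y 0.018 0.025
wrist 0.1 2693 y 0.022 0.026
```

>>> send_rows(moves=[0.03,-0.028,0,0,0,0,0.06,-0.056,0,0,0,0,0.09,-0.084,0,0,0,0,0.12,-0.112,0,0,0,0,0.142,-0.134,0,0,0,0])

```text
clock: 18.37
tool_pos: [0.4634, 0.2924, 0.099]
eef_rot: [0.706, 0.708, -0.004, -0.004]
contact_force: [-0.5, 1.0, 0.5]
opening: 1.001
```

>>> send_rows(moves=[0,0,0,0,0,0,0,0,0,0,0,0,0,0,0,0,0,0,0,0,0,0,0,0,0,0,0,0,0,0])

```text
clock: 18.78
tool_pos: [0.4648, 0.2905, 0.0985]
eef_rot: [0.707, 0.707, -0.004, -0.004]
contact_force: [-0.3, 0.6, -0.1]
opening: 0.999
```

```bash
python3 go.py .461 .299 .1;  python3 - <<'E'
from meas import *
s=imaging.snapshot('wrist'); save(s,'w10')
meas(['wrist','side'],[('stem_mid',.072),('riser',.03)])
E
```

```text
t 18.78 tip [0.4648 0.2905 0.1085] F [-0.3  0.6 -0.1] open 0.999 q [-0.3   0.84 -0.58  1.89  0.73  0.65 -1.34]
shift [ 0.0085 -0.0037  0.0086] turn [-0.6  0.  -0. ]
wrist stem_mid 0.95 2582 z [0.009 0.073] top med z 0.0717 mean [0.4617 0.3032] circ [0.4616 0.3024] 0.0161 rect [0.4616 0.3025] [0.032 0.031] 89.4
wrist riser 0.75 9398 z [0.005 0.031] top med z 0.0298 mean [0.5905 0.3372] circ [0.5915 0.3359] 0.0414 rect [0.5915 0.336 ] [0.061 0.06 ] 12.7
side stem_mid 0.57 275 z [0.006 0.073] top med z 0.0711 mean [0.46   0.3025] circ [0.4611 0.3018] 0.016 rect [0.4611 0.3019] [0.031 0.031] 68.6
side riser 0.83 1009 z [0.003 0.032] top med z 0.0294 mean [0.5893 0.3361] circ [0.5896 0.3354] 0.0407 rect [0.5904 0.3352] [0.061 0.061] 12.7
```

View pics/w10.png

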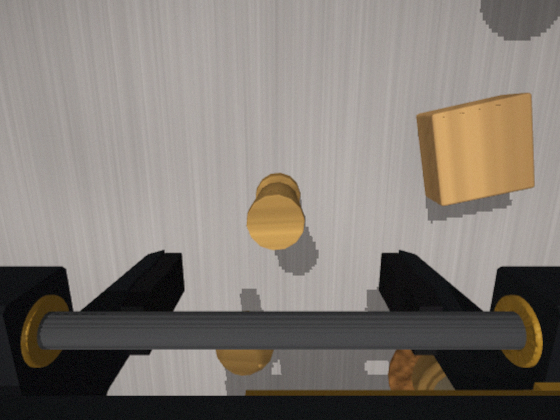

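>>> send_rows(moves=[0.01,-0.0035,0,-0.6,0,0,0.01,-0.0035,0.015,-0.6,0,0,0.01,-0.0035,0.035,-0.6,0,0,0.01,-0.0035,0.06,-0.6,0,0,0.01,-0.0035,0.078,-0.6,0,0])

```text
clock: 19.55
tool_pos: [0.4591, 0.302, 0.0198]
eef_rot: [0.706, 0.708, -0.0, -0.001]
contact_force: [0.9, -0.2, -0.7]
opening: 1.002
```

```bash
python3 go.py .461 .3005 .017
```

```text
t 19.55 tip [0.4591 0.302  0.0298] F [ 0.9 -0.2 -0.7] open 1.002 q [-0.41  0.96 -0.44  1.92  0.87  0.47 -1.48]
shift [-0.0015  0.0019  0.0128] turn [-0.  -0.   0.1]
```

>>> send_rows(moves=[-0.0015,0.002,0.005,0,0,0,-0.0015,0.002,0.01,0,0,0,-0.0015,0.002,0.013,0,0,0,-0.0015,0.002,0.013,0,0,0,-0.0015,0.002,0.013,0,0,0])

```text
clock: 19.97
tool_pos: [0.4615, 0.301, 0.0076]
eef_rot: [0.706, 0.708, 0.001, -0.001]
contact_force: [0.2, -0.5, -0.1]
opening: 1.006
```

>>> send_rows(moves=[0,0,0,0,0,0,0,0,0,0,0,0,0,0,0,0,0,0,0,0,0,0,0,0,0,0,0,0,0,0], claw=1, grip_force=20)

```text
clock: 20.38
tool_pos: [0.4616, 0.301, 0.0078]
eef_rot: [0.706, 0.708, 0.001, -0.001]
contact_force: [0.3, -0.1, 0.7]
opening: 0.646
```

>>> send_rows(moves=[0,0,0,0,0,0,0,0,0,0,0,0,0,0,0,0,0,0,0,0,0,0,0,0,0,0,0,0,0,0])

```text
clock: 20.8
tool_pos: [0.4615, 0.301, 0.0078]
eef_rot: [0.706, 0.708, 0.001, -0.001]
contact_force: [0.3, 0.5, -0.1]
opening: 0.331
```

```bash
python3 go.py .461 .3005 .017
```

```text
t 20.8 tip [0.4615 0.301  0.0178] F [ 0.3  0.5 -0.1] open 0.331 q [-0.41  0.97 -0.42  1.91  0.89  0.45 -1.5 ]
shift [-0.0005 -0.0005  0.0008] turn [ 0.  -0.1  0.1]
```

>>> send_rows(moves=[0,0,0,0,0,0,0,0,-0.008,0,0,0,0,0,-0.025,0,0,0,0,0,-0.045,0,0,0,0,0,-0.065,0,0,0])

```text
clock: 21.22
tool_pos: [0.4612, 0.3007, 0.0737]
eef_rot: [0.706, 0.708, 0.0, -0.001]
contact_force: [0.1, 0.2, 0.2]
opening: 0.334
```

```bash
python3 go.py .614 -.151 .085
```

```text
t 21.22 tip [0.4612 0.3007 0.0837] F [0.1 0.2 0.2] open 0.334 q [-0.35  0.88 -0.53  1.9   0.78  0.59 -1.4 ]
shift [-0.452   0.1517 -0.002 ] turn [-0.  -0.1  0.1]
```

>>> send_rows(moves=[-0.02,0.007,-0.004,0,0,0,-0.045,0.015,-0.004,0,0,0,-0.08,0.027,-0.004,0,0,0,-0.115,0.039,-0.004,0,0,0,-0.15,0.05,-0.004,0,0,0])

```text
clock: 21.63
tool_pos: [0.512, 0.1493, 0.0781]
eef_rot: [0.706, 0.708, 0.0, -0.0]
contact_force: [0.7, -0.2, -0.4]
opening: 0.333
```

```bash
python3 go.py .614 -.151 .085
```

```text
t 21.63 tip [0.512  0.1493 0.0881] F [ 0.7 -0.2 -0.4] open 0.333 q [-0.04  0.86 -0.55  1.95  0.82  0.57 -1.16]
shift [-0.3007  0.101   0.0028] turn [ 0.  -0.1  0.2]
```

>>> send_rows(moves=[-0.035,0.012,0,0,0,0,-0.07,0.024,0,0,0,0,-0.105,0.035,0,0,0,0,-0.14,0.047,0,0,0,0,-0.175,0.059,0,0,0,0])

```text
clock: 22.05
tool_pos: [0.5718, -0.0275, 0.0785]
eef_rot: [0.706, 0.708, 0.0, -0.0]
contact_force: [0.1, 0.4, -1.3]
opening: 0.331
```

```bash
python3 go.py .614 -.151 .085
```

```text
t 22.05 tip [ 0.5718 -0.0275  0.0885] F [ 0.1  0.4 -1.3] open 0.331 q [ 0.32  0.9  -0.62  1.83  0.81  0.68 -0.77]
shift [-0.1236  0.0418  0.0034] turn [ 0.  -0.1  0.2]
```

>>> send_rows(moves=[-0.035,0.012,0,0,0,0,-0.07,0.024,0,0,0,0,-0.1,0.034,0,0,0,0,-0.118,0.04,0,0,0,0,-0.124,0.042,0,0,0,0])

```text
clock: 22.47
tool_pos: [0.6144, -0.157, 0.0784]
eef_rot: [0.708, 0.706, -0.001, 0.001]
contact_force: [-0.6, -0.2, -0.8]
opening: 0.339
```

>>> send_rows(moves=[0,0,0,0,0,0,0,0,0,0,0,0,0,0,0,0,0,0,0,0,0,0,0,0,0,0,0,0,0,0])

```text
clock: 22.88
tool_pos: [0.6143, -0.155, 0.0786]
eef_rot: [0.707, 0.707, -0.0, 0.0]
contact_force: [-0.0, 0.3, 0.1]
opening: 0.337
```

```bash
python3 go.py .6135 -.151 .023;  python3 - <<'E'
from meas import *
s=imaging.snapshot('wrist'); save(s,'w11')
meas(['wrist','side'],[('stem_mid',.142),('mat_square',.004)])
s=imaging.snapshot('side'); m=imaging.silhouettes('stem_mid',s)[0]['pixels']; P=cloud(s,m); print(np.percentile(P[:,2],[1,5,95,99]))
save(s,'s11')
E
```

```text
t 22.88 tip [ 0.6143 -0.155   0.0886] F [-0.   0.3  0.1] open 0.337 q [ 0.52  0.97 -0.66  1.63  0.77  0.81 -0.48]
shift [ 0.0041 -0.0008  0.0656] turn [ 0.   0.1 -0. ]
wrist stem_mid 0.62 4309 z [0.075 0.143] top med z 0.1424 mean [ 0.6146 -0.1545] circ [ 0.6148 -0.1537] 0.0168 rect [ 0.6151 -0.1537] [0.032 0.03 ] 75.2
wrist mat_square 0.98 15961 z [0.002 0.005] top med z 0.0037 mean [ 0.614  -0.1361] circ [ 0.6139 -0.1439] 0.0648 rect [ 0.6137 -0.1435] [0.102 0.086] 1.1
side stem_mid 0.74 49 z [0.072 0.143] top med z 0.1415 mean [ 0.6181 -0.1457] circ [ 0.6171 -0.1482] 0.0139 rect [ 0.6185 -0.1458] [0.013 0.028] 60.3
side mat_square 0.63 1118 z [0.001 0.007] top med z 0.0037 mean [ 0.6113 -0.1494] circ [ 0.612  -0.1508] 0.0648 rect [ 0.614 -0.151] [0.1   0.103] 0.2
[0.07115912 0.07498822 0.14195619 0.14467478]
```

View pics/w11.png

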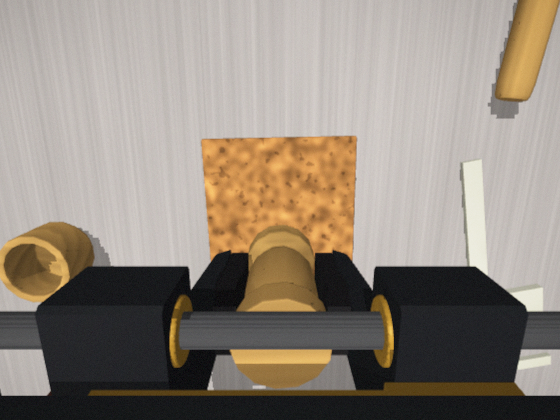

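View pics/s11.png

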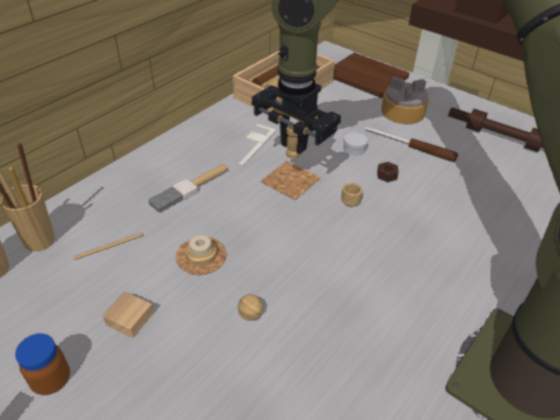

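>>> send_rows(moves=[0.002,-0.001,0.015,0,0,0,0.003,-0.001,0.033,0,0,0,0.003,-0.001,0.05,0,0,0,0.003,-0.001,0.06,0,0,0,0.003,-0.001,0.064,0,0,0])

```text
clock: 23.75
tool_pos: [0.6123, -0.1542, 0.0127]
eef_rot: [0.708, 0.706, -0.001, -0.0]
contact_force: [-0.9, -0.5, -0.3]
opening: 0.335
```

>>> send_rows(moves=[0,0,0,0,0,0,0,0,0,0,0,0,0,0,0,0,0,0,0,0,0,0,0,0,0,0,0,0,0,0])

```text
clock: 24.17
tool_pos: [0.6128, -0.1543, 0.0135]
eef_rot: [0.708, 0.706, -0.001, 0.0]
contact_force: [0.3, -0.1, -0.7]
opening: 0.334
```

```bash
python3 go.py .6135 -.151 .023; python3 - <<'E'
from meas import *
meas(['wrist'],[('stem_mid',.076)])
E
```

```text
t 24.17 tip [ 0.6128 -0.1543  0.0235] F [ 0.3 -0.1 -0.7] open 0.334 q [ 0.49  1.06 -0.6   1.65  0.85  0.71 -0.55]
shift [0.0033 0.0007 0.0005] turn [-0.1  0.1 -0.2]
wrist stem_mid 0.64 4323 z [0.012 0.078] top med z 0.0773 mean [ 0.6131 -0.1529] circ [ 0.6131 -0.1521] 0.0164 rect [ 0.6126 -0.1523] [0.03  0.032] 9.0
```

>>> send_rows(moves=[0.003,0.001,0,0,0,0,0.003,0.001,0,0,0,0,0.003,0.001,0.001,0,0,0,0.003,0.001,0.001,0,0,0,0.003,0.001,0.001,0,0,0])

```text
clock: 24.68
tool_pos: [0.6135, -0.1514, 0.0121]
eef_rot: [0.708, 0.706, -0.001, 0.0]
contact_force: [0.3, 0.1, 0.7]
opening: 0.333
```

>>> send_rows(moves=[0,0,0,0,0,0,0,0,0,0,0,0,0,0,0,0,0,0,0,0,0,0,0,0,0,0,0,0,0,0], claw=-1)

```text
clock: 25.1
tool_pos: [0.6135, -0.1514, 0.0121]
eef_rot: [0.708, 0.706, -0.001, 0.0]
contact_force: [-0.4, -0.2, 0.2]
opening: 0.689
```

>>> send_rows(moves=[0,0,0,0,0,0,0,0,0,0,0,0,0,0,-0.01,0,0,0,0,0,-0.03,0,0,0,0,0,-0.05,0,0,0])

```text
clock: 25.52
tool_pos: [0.6131, -0.1511, 0.0627]
eef_rot: [0.708, 0.706, -0.002, -0.0]
contact_force: [1.1, -0.1, 0.6]
opening: 1.003
```

>>> send_rows(moves=[0,0,-0.03,0,0,0,0,0,-0.04,0,0,0,0,0,-0.04,0,0,0,0,0,-0.04,0,0,0,0,0,-0.04,0,0,0])

```text
clock: 25.93
tool_pos: [0.6122, -0.1514, 0.1015]
eef_rot: [0.708, 0.706, -0.003, -0.001]
contact_force: [-0.1, 0.3, -0.5]
opening: 1.001
```

```bash
python3 go.py .4357 .1885 .08;  python3 - <<'E'
from meas import *
s=imaging.snapshot('wrist'); save(s,'w12')
meas(['wrist'],[('stem_mid',.076),('mat_square',.004)])
E
```

```text
t 25.93 tip [ 0.6122 -0.1514  0.1115] F [-0.1  0.3 -0.5] open 1.001 q [ 0.52  0.94 -0.68  1.63  0.74  0.85 -0.47]
shift [ 0.3393 -0.1775  0.0317] turn [-0.3  0.1 -0.2]
wrist stem_mid 0.92 2538 z [0.009 0.077] top med z 0.0757 mean [ 0.6136 -0.149 ] circ [ 0.6136 -0.1499] 0.0161 rect [ 0.6135 -0.1497] [0.031 0.031] 59.4
wrist mat_square 0.71 14003 z [0.002 0.005] top med z 0.0037 mean [ 0.6143 -0.1433] circ [ 0.6137 -0.1504] 0.0695 rect [ 0.6142 -0.1521] [0.102 0.103] 1.2
```

View pics/w12.png

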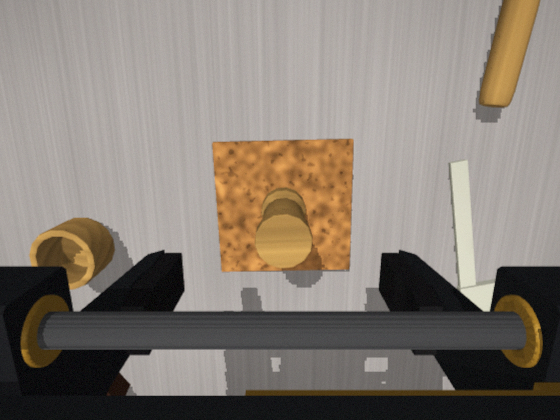

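>>> send_rows(moves=[0.034,-0.018,0,0,0,0,0.07,-0.036,0,0,0,0,0.105,-0.055,0,0,0,0,0.14,-0.073,0.005,0,0,0,0.175,-0.091,0.01,0,0,0])

```text
clock: 26.55
tool_pos: [0.5208, 0.0256, 0.0913]
eef_rot: [0.709, 0.706, -0.002, -0.002]
contact_force: [0.6, 1.1, -0.1]
opening: 1.001
```

```bash
python3 go.py .4357 .1885 .08
```

```text
t 26.55 tip [0.5208 0.0256 0.1013] F [ 0.6  1.1 -0.1] open 1.001 q [ 0.21  0.84 -0.59  1.97  0.83  0.6  -0.95]
shift [ 0.1626 -0.0857  0.0217] turn [-0.3  0.  -0.2]
```

>>> send_rows(moves=[0.034,-0.018,0.005,0,0,0,0.07,-0.036,0.01,0,0,0,0.105,-0.055,0.015,0,0,0,0.14,-0.073,0.02,0,0,0,0.162,-0.086,0.02,0,0,0])

```text
clock: 26.97
tool_pos: [0.4328, 0.1924, 0.0709]
eef_rot: [0.707, 0.707, -0.002, -0.003]
contact_force: [0.6, -0.1, 0.1]
opening: 1.002
```

```bash
python3 go.py .4357 .1885 .003;  python3 - <<'E'
from meas import *
meas(['wrist'],[('knop_mid',.04)])
E
```

```text
t 26.97 tip [0.4328 0.1924 0.0809] F [ 0.6 -0.1  0.1] open 1.002 q [-0.23  0.82 -0.46  2.12  0.92  0.41 -1.43]
shift [-0.004   0.0034  0.0779] turn [-0.4 -0.1  0. ]
wrist knop_mid 0.86 2656 z [0.018 0.041] top med z 0.0392 mean [0.4366 0.1923] circ [0.4365 0.191 ] 0.0179 rect [0.4365 0.1909] [0.035 0.034] 27.2
```

>>> send_rows(moves=[-0.003,0.003,0.01,-0.4,0,0,-0.003,0.003,0.03,-0.4,0,0,-0.003,0.003,0.05,-0.4,0,0,-0.003,0.003,0.065,-0.4,0,0,-0.003,0.003,0.072,-0.4,0,0])

```text
clock: 27.48
tool_pos: [0.4346, 0.1903, -0.0023]
eef_rot: [0.705, 0.709, -0.0, -0.001]
contact_force: [0.7, 0.0, -0.2]
opening: 0.999
```

```bash
python3 go.py .436 .1893 .005
```

```text
t 27.48 tip [0.4346 0.1903 0.0077] F [ 0.7  0.  -0.2] open 0.999 q [-0.4   0.94 -0.18  2.15  1.16  0.16 -1.65]
shift [-0.001   0.0014  0.0027] turn [-0.1 -0.1  0.3]
```

>>> send_rows(moves=[-0.001,0.001,0.002,0,0,0.3,-0.001,0.001,0.003,0,0,0.3,-0.001,0.001,0.003,0,0,0.3,-0.001,0.001,0.003,0,0,0.3,-0.001,0.001,0.003,0,0,0.3])

```text
clock: 27.9
tool_pos: [0.436, 0.1893, -0.0048]
eef_rot: [0.707, 0.707, 0.0, -0.001]
contact_force: [0.2, -0.3, 0.5]
opening: 1.002
```

>>> send_rows(moves=[0,0,0,0,0,0,0,0,0,0,0,0,0,0,0,0,0,0,0,0,0,0,0,0,0,0,0,0,0,0], claw=1)

```text
clock: 28.32
tool_pos: [0.436, 0.1893, -0.0048]
eef_rot: [0.707, 0.707, 0.0, -0.001]
contact_force: [0.3, -0.3, -0.2]
opening: 0.645
```

>>> send_rows(moves=[0,0,0,0,0,0,0,0,0,0,0,0,0,0,0,0,0,0,0,0,0,0,0,0,0,0,0,0,0,0])

```text
clock: 28.73
tool_pos: [0.436, 0.1893, -0.0048]
eef_rot: [0.707, 0.707, 0.0, -0.001]
contact_force: [0.0, -0.5, -0.0]
opening: 0.486
```

```bash
python3 go.py .608 -.002 .07
```

```text
t 28.73 tip [0.436  0.1893 0.0052] F [ 0.  -0.5 -0. ] open 0.486 q [-0.4   0.95 -0.17  2.14  1.17  0.15 -1.66]
shift [-0.1912  0.1719 -0.0655] turn [-0.1 -0.1  0. ]
```

>>> send_rows(moves=[0,0,-0.008,0,0,0,0,0,-0.025,0,0,0,0,0,-0.045,0,0,0,-0.01,0.009,-0.06,0,0,0,-0.03,0.027,-0.066,0,0,0])

```text
clock: 29.15
tool_pos: [0.462, 0.1625, 0.0632]
eef_rot: [0.705, 0.709, 0.002, -0.003]
contact_force: [1.1, 0.4, -1.2]
opening: 0.487
```

```bash
python3 go.py .608 -.002 .07
```

```text
t 29.15 tip [0.462  0.1625 0.0732] F [ 1.1  0.4 -1.2] open 0.487 q [-0.14  0.85 -0.48  2.08  0.94  0.43 -1.35]
shift [-0.1655  0.1449  0.0019] turn [-0.1 -0.4  0.4]
```

>>> send_rows(moves=[-0.027,0.024,0,0,0,0.4,-0.056,0.049,0,0,-0.4,0.4,-0.085,0.075,0,0,-0.4,0.4,-0.115,0.101,0,0,-0.4,0.4,-0.14,0.123,0,0,-0.4,0.4])

```text
clock: 29.57
tool_pos: [0.5872, 0.0198, 0.0618]
eef_rot: [0.708, 0.706, -0.001, 0.0]
contact_force: [0.6, 0.0, -1.4]
opening: 0.487
```

```bash
python3 go.py .608 -.002 .07
```

```text
t 29.57 tip [0.5872 0.0198 0.0718] F [ 0.6  0.  -1.4] open 0.487 q [ 0.23  0.94 -0.61  1.79  0.82  0.69 -0.86]
shift [-0.0218  0.0208  0.0019] turn [-0.1  0.1 -0.2]
```

>>> send_rows(moves=[-0.015,0.014,0,0,0,0,-0.022,0.021,0,0,0,0,-0.022,0.021,0.01,0,0,0,-0.022,0.021,0.02,0,0,0,-0.022,0.021,0.03,0,0,0])

```text
clock: 29.98
tool_pos: [0.6063, 0.0003, 0.0307]
eef_rot: [0.707, 0.707, -0.001, -0.001]
contact_force: [0.3, 0.7, -0.2]
opening: 0.487
```

```bash
python3 go.py .608 -.002 .006;  python3 - <<'E'
from meas import *
s=imaging.snapshot('wrist'); m=imaging.silhouettes('knop_mid',s)[0]['pixels']; P=cloud(s,m); t=np.percentile(P[:,2],98);print(t)
T=P[P[:,2]>t-.004]; print(circ(T[:,:2]))
save(s,'w13')
E
```

```text
t 29.98 tip [6.063e-01 3.000e-04 4.070e-02] F [ 0.3  0.7 -0.2] open 0.487 q [ 0.25  1.01 -0.59  1.73  0.85  0.68 -0.82]
shift [-0.0023  0.0018  0.0347] turn [-0.2 -0.   0.1]Traceback (most recent call last):
  File "<stdin>", line 2, in <module>
IndexError: list index out of range
```

```bash
python3 - <<'E'
from h import *
s=imaging.snapshot('wrist'); save(s,'w13')
E
```

```text
(no output)
```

View pics/w13.png

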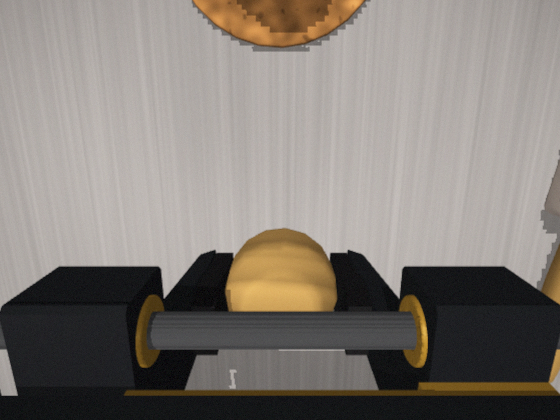

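The knop is gripped and centred on the jaws (about 281,275). Lowering it now.

>>> send_rows(moves=[-0.002,0.002,0.01,0,0,0,-0.002,0.002,0.02,0,0,0,-0.002,0.002,0.028,0,0,0,-0.002,0.002,0.032,0,0,0,-0.002,0.002,0.034,0,0,0])

```text
clock: 30.55
tool_pos: [0.6072, -0.0025, -0.0046]
eef_rot: [0.707, 0.707, -0.003, -0.002]
contact_force: [-0.5, -1.0, -0.6]
opening: 0.486
```

>>> send_rows(moves=[0,0,0,0,0,0,0,0,0,0,0,0,0,0,0,0,0,0,0,0,0,0,0,0,0,0,0,0,0,0], claw=-1)

```text
clock: 30.97
tool_pos: [0.6076, -0.0025, -0.0042]
eef_rot: [0.707, 0.707, -0.003, -0.002]
contact_force: [0.1, 0.0, 0.9]
opening: 0.837
```

>>> send_rows(moves=[0,0,0,0,0,0,0,0,-0.01,0,0,0,0,0,-0.03,0,0,0,0,0,-0.06,0,0,0,0,0,-0.085,0,0,0])

```text
clock: 31.38
tool_pos: [0.608, -0.0021, 0.0827]
eef_rot: [0.707, 0.708, -0.002, -0.002]
contact_force: [-0.2, 0.6, 0.4]
opening: 0.999
```

```bash
python3 go.py .465 -.178 .09;  python3 - <<'E'
from meas import *
s=imaging.snapshot('wrist'); save(s,'w14')
meas(['wrist','side'],[('knop_mid',.04),('mat_square',.004),('mat_round',.004)])
E
```

```text
t 31.38 tip [ 0.608  -0.0021  0.0927] F [-0.2  0.6  0.4] open 0.999 q [ 0.28  0.94 -0.65  1.71  0.78  0.78 -0.76]
shift [-0.1757 -0.1432  0.0036] turn [-0.3  0.1  0.1]
wrist knop_mid 0.95 2320 z [-0.     0.041] top med z 0.0392 mean [6.078e-01 5.000e-04] circ [ 0.6078 -0.0008] 0.018 rect [ 0.6077 -0.0008] [0.035 0.034] 68.9
wrist mat_square 0.64 4658 z [0.003 0.005] top med z 0.0038 mean [ 0.6126 -0.1293] circ [ 0.6135 -0.1314] 0.0535 rect [ 0.6134 -0.1329] [0.101 0.045] 0.3
wrist mat_round 0.6 5707 z [0.002 0.005] top med z 0.0037 mean [0.6045 0.1171] circ [0.6041 0.1335] 0.048 rect [0.6042 0.1165] [0.096 0.035] 0.5
side knop_mid 0.82 137 z [0.01  0.041] top med z 0.0388 mean [0.6053 0.0011] circ [6.055e-01 6.000e-04] 0.0181 rect [6.055e-01 2.000e-04] [0.028 0.033] 0.9
side mat_square 0.83 686 z [0.001 0.007] top med z 0.0036 mean [ 0.593  -0.1477] circ [ 0.5927 -0.1515] 0.0558 rect [ 0.5999 -0.1512] [0.073 0.101] 0.3
side mat_round 0.8 793 z [0.001 0.006] top med z 0.0035 mean [0.5949 0.1571] circ [0.6039 0.1482] 0.0519 rect [0.6024 0.1499] [0.099 0.096] 46.4
```

View pics/w14.png

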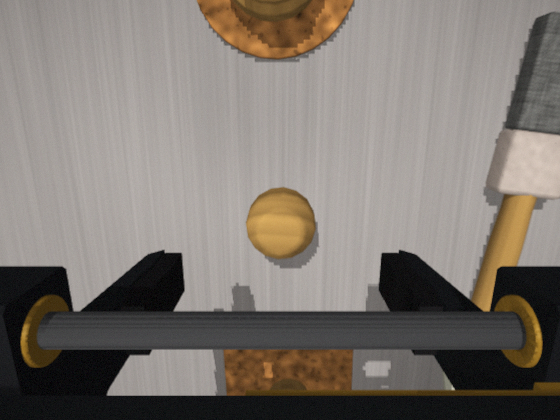

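>>> send_rows(moves=[-0.03,-0.025,0,0,0,0,-0.06,-0.05,0,0,0,0,-0.092,-0.075,0,0,0,0,-0.124,-0.101,0,0,0,0,-0.155,-0.126,0,0,0,0])

```text
clock: 32.25
tool_pos: [0.4795, -0.1589, 0.0803]
eef_rot: [0.707, 0.708, -0.004, -0.003]
contact_force: [1.0, -1.0, -0.5]
opening: 0.998
```

```bash
python3 go.py .465 -.178 .09
```

```text
t 32.25 tip [ 0.4795 -0.1589  0.0903] F [ 1.  -1.  -0.5] open 0.998 q [ 0.59  0.85 -0.6   2.02  0.91  0.57 -0.67]
shift [-0.0191 -0.0145  0.0005] turn [-0.5  0.1  0.1]
```

>>> send_rows(moves=[-0.012,-0.01,0,-0.5,0,0,-0.019,-0.0145,0,-0.5,0,0,-0.019,-0.0145,0.01,-0.5,0,0,-0.019,-0.0145,0.015,-0.5,0,0,-0.019,-0.0145,0.015,-0.5,0,0])

```text
clock: 32.67
tool_pos: [0.4655, -0.1765, 0.0646]
eef_rot: [0.706, 0.708, -0.0, -0.0]
contact_force: [0.4, 0.7, 0.0]
opening: 1.001
```

```bash
python3 go.py .465 -.1785 .009;  python3 - <<'E'
from meas import *
s=imaging.snapshot('wrist'); save(s,'w15')
meas(['wrist'],[('cup_mid',.04)])
E
```

```text
t 32.67 tip [ 0.4655 -0.1765  0.0746] F [0.4 0.7 0. ] open 1.001 q [ 0.61  0.86 -0.56  2.06  0.97  0.51 -0.69]
shift [-0.002  -0.0004  0.0656] turn [-0.1 -0.   0.2]
wrist cup_mid 0.72 2105 z [0.011 0.041] top med z 0.0394 mean [ 0.466  -0.1758] circ [ 0.466  -0.1763] 0.0219 rect [ 0.4658 -0.1762] [0.043 0.043] 22.3
```

View pics/w15.png

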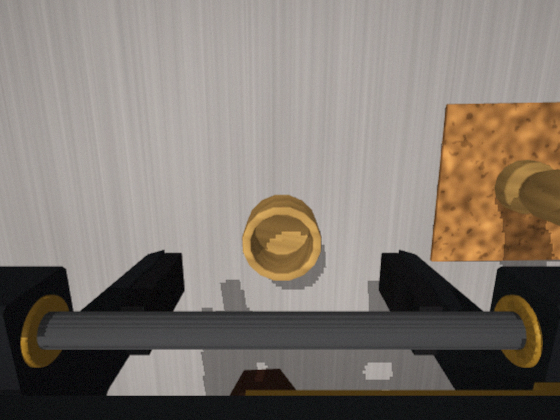

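>>> send_rows(moves=[-0.001,0,0.015,0,0,0,-0.001,0,0.035,0,0,0,-0.001,0,0.052,0,0,0,-0.001,0,0.062,0,0,0,-0.001,0,0.066,0,0,0])

```text
clock: 33.23
tool_pos: [0.4659, -0.1768, -0.0015]
eef_rot: [0.705, 0.709, -0.0, -0.0]
contact_force: [0.2, 0.1, 0.6]
opening: 1.002
```

```bash
python3 go.py .4657 -.1778 .009
```

```text
t 33.23 tip [ 0.4659 -0.1768  0.0085] F [0.2 0.1 0.6] open 1.002 q [ 0.51  0.97 -0.4   2.07  1.17  0.36 -0.86]
shift [-0.001  -0.0002 -0.0005] turn [-0.1  0.   0.3]
```

>>> send_rows(moves=[-0.001,0,0,0,0,0,-0.001,0,0,0,0,0,-0.001,0,0,0,0,0,-0.001,0,0,0,0,0,-0.001,0,0,0,0,0], claw=1, grip_force=15)

```text
clock: 33.65
tool_pos: [0.4663, -0.178, -0.001]
eef_rot: [0.705, 0.709, -0.0, 0.0]
contact_force: [0.5, 0.1, 0.5]
opening: 0.646
```

>>> send_rows(moves=[0,0,0,0,0,0,0,0,0,0,0,0,0,0,0,0,0,0,0,0,0,0,0,0,0,0,0,0,0,0])

```text
clock: 34.07
tool_pos: [0.4665, -0.1782, -0.0006]
eef_rot: [0.706, 0.709, -0.0, 0.0]
contact_force: [-0.9, -0.0, 5.2]
opening: 0.491
```

>>> send_rows(moves=[0,0,0,0,0,0,0,0,-0.01,0,0,0,0,0,-0.03,0,0,0,0,0,-0.055,0,0,0,0,0,-0.08,0,0,0])

```text
clock: 34.48
tool_pos: [0.4656, -0.1777, 0.0796]
eef_rot: [0.705, 0.709, -0.0, -0.001]
contact_force: [-0.1, -1.4, -0.9]
opening: 0.493
```

```bash
python3 go.py .5 .1 .095; python3 go.py .591 .334 .095
```

```text
t 34.48 tip [ 0.4656 -0.1777  0.0896] F [-0.1 -1.4 -0.9] open 0.493 q [ 0.63  0.84 -0.59  2.05  0.93  0.54 -0.64]
shift [ 0.2775  0.0357 -0.0053] turn [-0.1 -0.   0.3]
t 34.48 tip [ 0.4656 -0.1777  0.0896] F [-0.1 -1.4 -0.9] open 0.493 q [ 0.63  0.84 -0.59  2.05  0.93  0.54 -0.64]
shift [ 0.5111  0.1279 -0.0054] turn [-0.1 -0.   0.3]
```

>>> send_rows(moves=[0.025,0.002,-0.003,0,0,0,0.055,0.004,-0.005,0,0,0,0.09,0.006,-0.005,0,0,0.3,0.125,0.008,-0.005,0,0,0.3,0.16,0.01,-0.005,0,0,0.3])

```text
clock: 34.9
tool_pos: [0.4746, -0.0163, 0.0845]
eef_rot: [0.708, 0.707, -0.001, -0.001]
contact_force: [0.7, -1.0, -0.5]
opening: 0.493
```

```bash
python3 go.py .5 .15 .095
```

```text
t 34.9 tip [ 0.4746 -0.0163  0.0945] F [ 0.7 -1.  -0.5] open 0.493 q [ 0.27  0.81 -0.55  2.12  0.94  0.48 -1.01]
shift [ 0.1664  0.0252 -0.0005] turn [-0.1 -0.  -0.1]
```

>>> send_rows(moves=[0.035,0.004,0,0,0,0,0.072,0.009,0,0,0,0,0.108,0.014,0,0,0,0,0.145,0.02,0,0,0,0,0.18,0.027,0,0,0,0])

```text
clock: 35.32
tool_pos: [0.5011, 0.1658, 0.0843]
eef_rot: [0.707, 0.707, -0.001, -0.001]
contact_force: [0.6, 0.3, -1.0]
opening: 0.493
```

```bash
python3 go.py .591 .334 .095
```

```text
t 35.32 tip [0.5011 0.1658 0.0943] F [ 0.6  0.3 -1. ] open 0.493 q [-0.06  0.85 -0.58  1.96  0.83  0.59 -1.21]
shift [ 0.1682  0.0899 -0.0009] turn [-0.2 -0.   0. ]
```

>>> send_rows(moves=[0.033,0.018,0,0,0,0,0.068,0.036,0,0,0,0,0.103,0.055,0,0,0,0,0.135,0.072,0,0,0,0,0.158,0.084,0,0,0,0])

```text
clock: 35.73
tool_pos: [0.5856, 0.3275, 0.0838]
eef_rot: [0.707, 0.708, -0.0, -0.002]
contact_force: [0.1, 0.2, -1.0]
opening: 0.491
```

>>> send_rows(moves=[0.005,0.003,0,0,0,0,0.005,0.003,0,0,0,0,0.005,0.003,0,0,0,0,0.005,0.003,0,0,0,0,0.005,0.003,0,0,0,0])

```text
clock: 36.15
tool_pos: [0.5884, 0.3299, 0.0835]
eef_rot: [0.707, 0.707, -0.001, -0.001]
contact_force: [-0.1, -0.2, -0.8]
opening: 0.485
```

```bash
python3 go.py .591 .334 .0395;  python3 - <<'E'
from meas import *
s=imaging.snapshot('wrist'); save(s,'w16')
meas(['wrist'],[('cup_mid',.126),('riser',.03)])
E
```

```text
t 36.15 tip [0.5884 0.3299 0.0935] F [-0.1 -0.2 -0.8] open 0.485 q [-0.26  1.   -0.64  1.49  0.7   0.89 -1.13]
shift [0.0041 0.0029 0.054 ] turn [-0.2 -0.   0. ]
wrist cup_mid 0.76 2625 z [0.095 0.125] top med z 0.1236 mean [0.5889 0.3418] circ [0.589  0.3316] 0.0223 rect [0.5887 0.3337] [0.041 0.04 ] 45.7
wrist riser 0.82 6256 z [0.009 0.031] top med z 0.0297 mean [0.593  0.3462] circ [0.5921 0.3372] 0.0405 rect [0.5917 0.3368] [0.06  0.059] 12.5
```

View pics/w16.png

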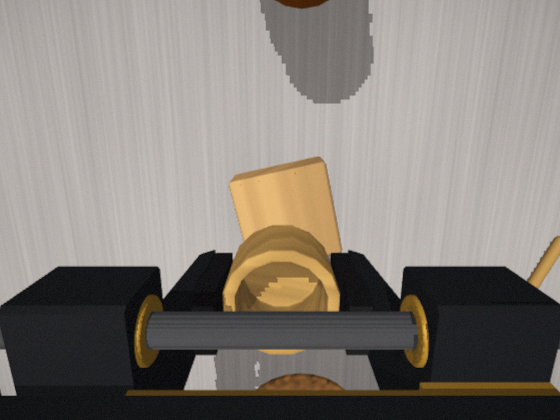

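>>> send_rows(moves=[0.004,0.0025,0,0,0,0,0.005,0.003,0.015,0,0,0,0.005,0.003,0.03,0,0,0,0.005,0.003,0.042,0,0,0,0.005,0.003,0.048,0,0,0])

```text
clock: 36.77
tool_pos: [0.5899, 0.3352, 0.0324]
eef_rot: [0.707, 0.708, -0.003, -0.002]
contact_force: [-1.1, -0.7, -1.3]
opening: 0.492
```

```bash
python3 go.py .591 .334 .0395;  python3 - <<'E'
from meas import *
meas(['wrist'],[('cup_mid',.075),('riser',.03)])
E
```

```text
t 36.77 tip [0.5899 0.3352 0.0424] F [-1.1 -0.7 -1.3] open 0.492 q [-0.29  1.07 -0.6   1.49  0.74  0.83 -1.16]
shift [-0.0012  0.0011  0.0029] turn [-0.4  0.1  0.1]
wrist cup_mid 0.83 2597 z [0.044 0.073] top med z 0.0723 mean [0.5904 0.3466] circ [0.5904 0.3369] 0.0221 rect [0.5906 0.3383] [0.041 0.041] 45.7
wrist riser 0.7 5163 z [0.003 0.031] top med z 0.0296 mean [0.5908 0.3562] circ [0.5893 0.3495] 0.0335 rect [0.5889 0.3491] [0.06  0.034] 12.2
```

>>> send_rows(moves=[-0.001,0.001,0.001,-0.4,0,0,-0.001,0.001,0.002,-0.4,0,0,-0.001,0.001,0.002,-0.4,0,0,-0.001,0.001,0.002,-0.4,0,0,-0.001,0.001,0.002,-0.4,0,0])

```text
clock: 37.33
tool_pos: [0.592, 0.3354, 0.0331]
eef_rot: [0.707, 0.707, 0.002, 0.0]
contact_force: [0.3, -0.1, -0.4]
opening: 0.491
```

>>> send_rows(moves=[0,0,0,0,0,0,0,0,0,0,0,0,0,0,0,0,0,0,0,0,0,0,0,0,0,0,0,0,0,0], claw=-1)

```text
clock: 37.75
tool_pos: [0.592, 0.3355, 0.0331]
eef_rot: [0.707, 0.707, 0.002, 0.0]
contact_force: [0.1, -1.1, 0.6]
opening: 0.848
```

>>> send_rows(moves=[0,0,0,0,0,0,0,0,-0.01,0,0,0,0,0,-0.03,0,0,0,0,0,-0.06,0,0,0,0,0,-0.09,0,0,0])

```text
clock: 38.17
tool_pos: [0.5912, 0.335, 0.1241]
eef_rot: [0.707, 0.708, 0.001, 0.0]
contact_force: [1.6, 0.8, -0.4]
opening: 1.003
```

>>> send_rows(moves=[0,0,-0.03,0,0,0,-0.01,-0.01,-0.05,0,0,0,-0.03,-0.03,-0.06,0,0,0,-0.04,-0.04,-0.06,0,0,0,-0.04,-0.04,-0.06,0,0,0])

```text
clock: 38.58
tool_pos: [0.5499, 0.2925, 0.1857]
eef_rot: [0.707, 0.708, 0.0, 0.001]
contact_force: [-0.2, -0.4, -0.5]
opening: 0.999
```

```bash
python3 - <<'E'
from meas import *
s=imaging.snapshot('wrist'); save(s,'w17')
s=imaging.snapshot('side'); save(s,'s17')
s=imaging.snapshot('top'); save(s,'t17')
L=[('foot_mid',.026),('collar_mid',.042),('stem_mid',.076),('knop_mid',.04),('cup_mid',.07),('riser',.03),('mat_round',.004),('mat_square',.004),('tin_mid',.032),('nut_mid',.022)]
meas(['top','side'],L); meas(['wrist'],[('cup_mid',.07),('riser',.03)])
E
```

```text
top stem_mid 0.87 191 z [0.013 0.078] top med z 0.0757 mean [ 0.6119 -0.1518] circ [ 0.6124 -0.1516] 0.016 rect [ 0.6122 -0.1518] [0.029 0.03 ] 62.8
top knop_mid 0.54 214 z [0.02  0.043] top med z 0.0388 mean [ 0.6061 -0.0027] circ [ 0.606  -0.0034] 0.0189 rect [ 0.606  -0.0034] [0.035 0.034] 89.9
top cup_mid 0.53 81 z [0.014 0.078] top med z 0.0735 mean [ 0.6109 -0.1502] circ [ 0.6128 -0.1511] 0.0159 rect [ 0.6125 -0.1514] [0.029 0.03 ] 59.9
top mat_square 0.71 1841 z [0.    0.008] top med z 0.0037 mean [ 0.6108 -0.1515] circ [ 0.6133 -0.1525] 0.0665 rect [ 0.6137 -0.1527] [0.101 0.1  ] 1.2
top tin_mid 0.55 645 z [0.001 0.035] top med z 0.0317 mean [ 0.5675 -0.3499] circ [ 0.5677 -0.3503] 0.03 rect [ 0.568  -0.3511] [0.057 0.058] 25.2
top nut_mid 0.76 393 z [-0.002  0.025] top med z 0.0216 mean [ 0.452  -0.3132] circ [ 0.4523 -0.3134] 0.0261 rect [ 0.4528 -0.3132] [0.05  0.047] 61.8
side foot_mid 0.64 138 z [0.004 0.028] top med z 0.0242 mean [0.5903 0.1577] circ [0.5999 0.1508] 0.0271 rect [0.595  0.1554] [0.053 0.036] 50.6
side collar_mid 0.92 248 z [0.025 0.044] top med z 0.0411 
[... 846 characters left out ...]
007] top med z 0.0036 mean [ 0.6082 -0.1438] circ [ 0.6127 -0.1498] 0.0677 rect [ 0.6148 -0.1504] [0.103 0.103] 1.3
side tin_mid 0.79 276 z [0.002 0.034] top med z 0.0316 mean [ 0.5679 -0.3467] circ [ 0.5689 -0.3488] 0.0328 rect [ 0.5683 -0.3485] [0.059 0.057] 6.7
side nut_mid 0.84 175 z [0.001 0.025] top med z 0.0215 mean [ 0.4517 -0.3086] circ [ 0.4523 -0.311 ] 0.0266 rect [ 0.453  -0.3105] [0.04  0.053] 31.2
wrist cup_mid 0.79 1115 z [0.03  0.071] top med z 0.0695 mean [0.5925 0.3371] circ [0.5925 0.3366] 0.022 rect [0.5925 0.3365] [0.043 0.042] 0.1
wrist riser 0.61 2051 z [0.003 0.031] top med z 0.0297 mean [0.5842 0.3408] circ [0.5921 0.3361] 0.0413 rect [0.592  0.3358] [0.06 0.06] 12.6
```

View pics/s17.png

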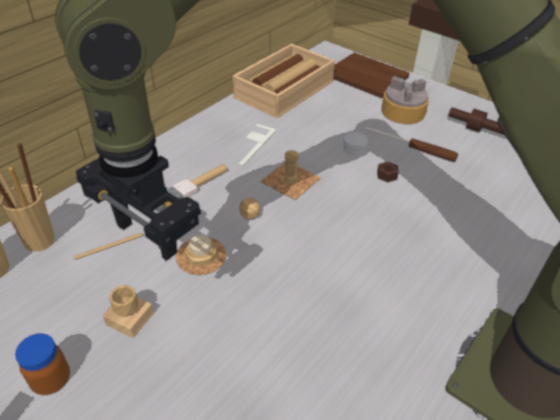

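View pics/w17.png

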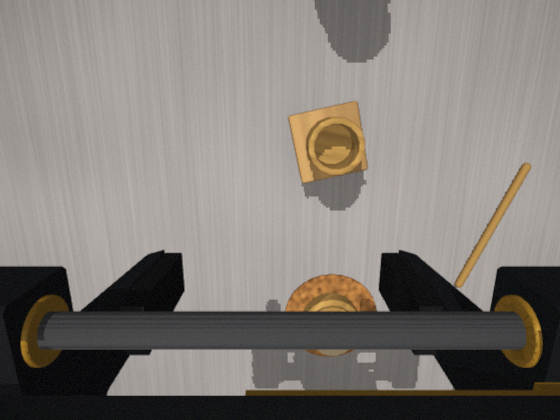

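All five parts are in place. The cup sits centred on the riser (about 335,147 in the wrist view), the tin and nut have not moved, and the arm is well clear, so I'm handing in.

```bash
python3 -c "
from plant import r
print(r.get_state()['contact_force']); print(r.finish_job())"
```

```text
[-0.47348097 -0.26421159 -0.43939154]
the job is handed in; nothing more can be done
None
```

All five parts were set out in order (foot, collar, stem, knop, cup) and released. I handed the job in at about 39 s of the 128 s allowed. No verdict was given.

**Last checks from the cameras:**

| Part | Offset from target | Height check |
|---|---|---|
| Foot on round mat | about 2 mm | seated |
| Collar on foot | about 1 mm (side camera nearer 3 mm) | top at 42 mm, as it should be |
| Stem on square mat | about 1–2 mm | top at 76 mm, as it should be |
| Knop midway between mats | about 1–3 mm | standing, top at 39 mm |
| Cup on riser | about 1 mm | mouth up, top at 69.5 mm (nominal 70 mm) |

The wax tin and the nut measured within about 2 mm of their starting positions. The arm finished well clear of everything.

**What disagreed or went wrong:**
- **Fingertip position:** the real fingertips sat about 10 mm above the reported TCP, not 25 mm ahead of it. Because of this my first grasp of the foot closed in the air above it, without moving anything. I measured the offset with the depth cameras and corrected for it from then on.
- **Collar placement:** it was pressed onto the foot with about 28 N before release. That is under the 40 N limit, and no shift showed afterwards.
- **Top camera at the end:** the arm hid the foot, collar, round mat and riser, so those were checked with the side and wrist cameras. With the real cup hidden too, its "cup" report landed on the stem, and I ignored it.

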